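Load a tube into the indexer and hold it at the third stop

TASK

Take the orange-capped tube out of the slanted stand, stand it upright in the empty orange cup of the turntable, right down to the bottom, and let go of it. Then grip the black knob in the middle, turn it clockwise three clicks to the third stop, so the tube comes to the reading head, and finish while still gripping and holding the knob there, as its spring would run it back. Leave the blue-capped tube in its cup and do not push the other things about.

Things in the scene. Friction and masses are not known exactly. Their poses are not given: they have to be found in the camera images.
- indexer: fixed tube indexer: round plate 250 mm wide, 8 mm thick; white hub 120 mm wide, 26 mm high. Origin: centre of underside, on the turning axis, z up. At home the empty orange cup lies toward -x, the blue cup toward +x. Fixed white reading head, 22x34 mm, 85 mm high, 152 mm from the axis, 72 deg clockwise from the orange cup's home. Rim marks show home and stops; third stop green
- turntable (a joint): angle of turntable (knob and cups turn together), rad: 0 at home, where it starts; grows clockwise seen from above. Detents each 24 deg: 0.419, 0.838, 1.257 (third stop), 1.676; travel ends at 1.84. Turning takes up to 0.2 N m (return spring 0.05 at home to 0.12 at the third stop, ball detent 0.03 to 0.08). Let go, it runs back toward home
- knob_grip (a point): point on the turning axis at grip height in the black knob's bar, 121 mm above the table. The bar is 46 mm long along this frame's x, 16 mm thick along y, from 90 to 136 mm above the table; round skirt 50 mm wide below it (80 to 90 mm). Its ends point at the cups, so grip it across y. White line on top toward the orange cup (-x). Turns with the knob
- load_cup (a point): centre of the inner floor of the empty orange cup, 17 mm above the table, 95 mm from the turning axis; turns with the turntable. Upright cup, bore 20 mm wide (eight-sided), rim 51 mm above this point, flared mouth 27 mm wide inside, 35 mm outside. The arm that carries the cup is 54 mm high
- sample_tube: loose screw-cap tube with orange cap, 118 mm long, 12 g; body 16.4 mm in diameter, cap 20.2 mm in diameter on the top 13 mm. Origin at the centre of its bottom end, z along its axis toward the cap. It starts leaning in the slanted stand, 35 degrees from upright, cap up and toward the stand's -x.
- balance_tube: loose tube of the same size with a blue cap, standing in the blue cup, origin at the centre of its bottom end, z toward the cap; its top is 135 mm above the table.
- slant_stand: fixed stand with an open slanted channel, foot 110x60 mm, origin at the centre of its underside, -x the side to which the tube leans. The channel encloses the lower 75 mm of the tube from below and both sides (27 mm wide outside); the upper 43 mm with the cap are free. The tube slides out along its own axis.
- pink_bottle: loose bystander, bottle with blue cap and pink content, 56 mm across, 105 mm high, origin under its centre
- amber_bottle: loose bystander, amber bottle, 47 mm across, 92 mm high, origin under its centre
- red_jar: loose bystander, jar with red lid, 42 mm across, 56 mm high, origin under its centre
- timer: loose bystander, flat white timer 66x62x18 mm, origin under its centre
- pen: loose bystander, red felt marker 127 mm long, 15 mm high, origin under its centre

How it is judged:
On the way, in this order (a step that is already met when the one before it is completed fails the run):
1. the orange-capped tube stands upright on the bottom of the orange cup, let go, with the turntable at home (horizontal distance between sample_tube and load_cup below 0.006 m and z of sample_tube in the frame of load_cup below 0.005 m and angle between sample_tube's own z axis and vertical below 0.15 rad and contact force between each of the arm, the fingers and sample_tube below 0.1 N and value of joint turntable below 0.2 rad), for 0.3 s.
2. the knob, gripped by the fingers, has clicked into its first stop or beyond (value of joint turntable above 0.32 rad and contact force between the fingers and knob_bar above 1 N).
At the end, for the whole second after the job is handed in: Fingers still grip the knob's bar (over 1 N), still, at the third stop: 1.257 rad within 0.12; orange-capped tube untouched in the orange cup, within 6 mm of its centre and 5 mm of its floor, upright within 0.15 rad; balance tube seated upright in its cup (value of joint turntable between 1.137 and 1.377 rad and velocity of joint turntable between -0.1 and 0.1 rad/s and contact force between the fingers and knob_bar above 1 N and horizontal distance between sample_tube and load_cup below 0.006 m and z of sample_tube in the frame of load_cup below 0.005 m and angle between each of sample_tube, balance_tube's own z axis and vertical below 0.15 rad and contact force between each of the fingers, the arm and sample_tube below 0.1 N and height (world z) of balance_tube below 0.024 m); the arm keeps its last pose, push and grip.
It fails at once if the balance tube is lifted or knocked out of its cup (height (world z) of balance_tube above 0.04 m or angle between balance_tube's own z axis and vertical above 0.4 rad).
It fails at once if a bystander is pushed more than 3 cm or tipped over (distance of any of pink_bottle, amber_bottle, red_jar, timer, pen from where it was at the start of the episode above 0.03 m or angle between any of pink_bottle, amber_bottle, red_jar's own z axis and vertical above 0.6 rad).
It also fails if it takes over 54 s, if anything falls off the work surface, if the arm or the gripper's body presses on something with over 40 N, if the wrist force passes 120 N, or if a joint passes its speed limit or range.

ROBOT

A 7-joint arm with a two-finger parallel gripper is mounted at the origin on a cart in front of the work surface, level with it; the furniture and walls round the work are solid. World frame = base frame: x ahead of the robot, y to its left, z up, the work surface at z = 0. Lengths are in m, angles in rad, forces in N, time in s.
With the tool pointing down it reaches from about 0.425 to 0.825 m from the base axis. Payload 3.6 kg.
Tool frame: the origin (TCP) lies on the centre line of the jaws, within the pads' length; the fingertips stand 14 mm ahead of it and the grasp point (between the pads) lies 5 mm behind it; z points along the fingers, y is the direction in which the jaws open and shut (so a half turn about z gives the same grasp; the last joint's range is limited). The gripper opens to 93 mm and grips with 3 to 60 N. Pads are 15 mm wide; open, the fingers measure 128 mm over their backs; the gripper's body (75 mm by 188 mm) begins 65 mm behind the grasp point.
Start: joints at [-1.165, 0.615, -0.013, 1.423, 0.008, 1.103, -0.04], TCP at [0.272, 0.59, 0.233] pointing down, gripper open.
Joint ranges: [-3.12, 3.12], [-0.3, 2.06], [-1.34, 1.32], [0.26, 2.42], [-1.36, 4.5], [0.01, 1.98], [-2.84, 2.84]. Speed limits (rad/s): [2.79, 2.79, 3.14, 3.14, 3.14, 3.14, 3.14].

INTERFACE

Orientations are given as a unit quaternion [w, x, y, z].
In Python, from station import manip gives the robot as it stands.
- The arm moves only by the tool step_arm, never from a script. Its arguments are lists of equal length, an entry for each row: "linear": the shift along the tool's x, y, z in cm, a list of three; "rotation": the turn, a rotation vector about the tool's x, y, z in degrees, a list of three; "grip": the closure, from -1 (fully open) to 1 (shut). In form: {"linear": [[tx, ty, tz], ...], "rotation": [[ax, ay, az], ...], "grip": [grip, ...]}. A call has 1 to 8 rows; each row shifts and turns the commanded pose from where the row before left it, along the tool's axes as they then stand; what a row does not reach is not made up. A row lasts 1/8 s, in which the tool goes at most 62.5 mm and 10.7 degrees, less where a joint would pass 70% of its speed; a pose out of reach is approached as far as the arm can. A call is refused whole if a number of a shift passes 6.25 or a number of a turn 10.7, either way. A call with a gripper value outside its range is refused whole. The fingers move at their own pace and stop on an object; the grip force is fixed at half the most. Time passes only in rows, so rows that do not move let the fingers close. It gives the time, the measured TCP pose, the force and the opening at its end, in the units of the state.
- manip.observe(): the state, without advancing time (a new reading comes with each control period).
- manip.capture(name): name is "side" or "top" or "wrist"; returns a dict with "img" (400x640x3 uint8, blue, green, red), "fx", "fy", "cx", "cy" (pixels), "k1" (the pictures are not rectified: a ray, as slopes to the right and down, at radius r is drawn at 1 + k1 r^2 times it, then the intrinsics apply), "rvec" (rotation vector, rad) and "tvec" (3), from world to camera coordinates, as OpenCV has them; the wrist camera has in their place "tool_from_camera" (4x4, takes a point from camera to tool coordinates, whose origin is the TCP and whose axes are the flange's). Camera axes: x right, y down, z forward; pixel columns grow to the right and rows downward; lengths in m; the calibration is good to about 2 mm. A picture is of the moment at which its call begins: read the wrist's pose just before it. There is no depth.
- manip.job_done(): hands the job in, once; it reports no verdict.
Trained networks look in a picture, given as the dict that the camera call returned (one of the last four; its "shot" number tells which), for a name from the list of things; names that differ only in an ending like _2 or _b are one class to them, and where a whole thing is asked for, a point or a joint stands for the part that bears it (a point fixed in the world has none). Each returns a list of dicts, best first, with "conf" (0 to 1); they miss things now and then, are a little off and sometimes report something else, mostly with a low value. They report only what shows in the picture. A call takes as long as a camera call.
- manip.look_for(name, picture): "xy" ([column, row] as shares, 0 to 1, of the picture: columns of its width, rows of its height, amid what is visible of it).
- manip.cut_out(name, picture): "region" (400x640 bool, what is visible of it) and "xy" ([column, row] as shares, 0 to 1, of the picture: columns of its width, rows of its height, amid what is visible of it).
- manip.spot_point(name, picture): "xy" ([column, row] as shares, 0 to 1, of the picture: columns of its width, rows of its height: a listed point, or the origin of a listed thing).
The state is a dict: "clock": time; "joints": joint angles; "dq": joint speeds; "joint_torque": joint torques, N m; "tool_pos": TCP position; "tool_rot": TCP orientation; "wrist_force": force on the tool from outside, world axes, zero at the start; "wrist_torque": the same for the moment, N m; "finger_gap": finger opening in m.
Only numpy, scipy, OpenCV 4.12 (cv2) and the standard library are available. Lean on these libraries where they do the work, as an engineer would, in place of code of your own. Each camera call takes 0.05 s, during which the arm holds its last target.

## Working session

There is one attempt and no reset: what is moved stays moved. The work goes in short steps, Python scripts to look and compute and a tool call to move; the robot and the scene stay as the last step left them, time stands still between calls to the robot, and variables do not carry over. Pictures are saved under pics/ and viewed, and the job is handed in when it is done.

Besides the shell and the picture viewer there is one more tool, called after ">>>" by a JSON object that holds its "fn" and its "kwargs". step_arm: Moves the arm, as the interface text tells. Its arguments: {"type":"object","properties":{"linear":{"type":"array","items":{"type":"array","items":{"type":"number"}}},"rotation":{"type":"array","items":{"type":"array","items":{"type":"number"}}},"grip":{"type":"array","items":{"type":"number"}}},"required":["linear","rotation","grip"]}

```bash
mkdir -p pics; ls; python3 - <<'E'
from station import manip
import cv2
print(manip.observe())
for n in ("side","top","wrist"):
    c=manip.capture(n); cv2.imwrite(f"pics/{n}0.png",c["img"]); print({k:v for k,v in c.items() if k!="img"})
    if n=="wrist": continue
    for o in ("indexer","knob_grip","load_cup","sample_tube","slant_stand","balance_tube"):
        r=manip.spot_point(o,c); print(o,[(round(d["xy"][0]*640,1),round(d["xy"][1]*400,1),round(d["conf"],2)) for d in r[:2]])
E
```

```text
pics
{'clock': 0.0, 'joints': array([-1.1655059 ,  0.61590281, -0.01264504,  1.42485993,  0.00812233,
        1.10337621, -0.0404162 ]), 'dq': array([-4.54636497e-04, -5.68981840e-05,  2.08290137e-03, -4.28158816e-04,
       -2.13275139e-04, -1.81113437e-03, -9.10907423e-04]), 'joint_torque': array([-2.34367562e-04, -4.58924890e+01,  2.08611223e-01, -1.65750933e+01,
       -6.11473597e-02,  2.03853368e-02,  2.26536581e-04]), 'tool_pos': array([0.271698  , 0.58968242, 0.2315046 ]), 'tool_rot': array([-2.48732522e-04,  2.14180973e-01,  9.76793199e-01, -1.22288274e-03]), 'wrist_force': array([-0.87200216, -0.2520318 ,  0.45595639]), 'wrist_torque': array([ 0.01556281, -0.03973506, -0.02290472]), 'finger_gap': 0.09328676818854437}
{'fx': 392.7467101045102, 'fy': 392.7467101045102, 'cx': 331.3398497024751, 'cy': 198.84902684545668, 'k1': 0.004952317170609517, 'rvec': array([ 2.2917742 , -0.12035826,  0.08480534]), 'tvec': array([-0.5441589 ,  0.05584984,  1.47095214]), 'shot': 1}
indexer [(344.3, 234.2, 0.88)]
knob_grip [(346.4, 206.0, 0.63)]
load_cup [(317.4, 236.2, 0.72), (333.2, 166.2,
[... 441 characters left out ...]
190.0, 0.83), (414.2, 254.2, 0.67)]
load_cup [(349.1, 217.2, 0.86)]
sample_tube [(240.2, 185.2, 0.43)]
slant_stand [(241.1, 197.1, 0.59)]
balance_tube [(413.6, 254.0, 0.58), (336.9, 168.8, 0.47)]
{'fx': 289.5452321357724, 'fy': 289.5452321357724, 'cx': 315.23491653399725, 'cy': 199.26268394400563, 'k1': -0.022169874244745865, 'tool_from_camera': array([[ 2.30830843e-04, -9.65148739e-01, -2.61701851e-01,
         7.31430523e-02],
       [ 9.99999928e-01,  1.43785222e-04,  3.51761750e-04,
         7.25182644e-04],
       [-3.01873551e-04, -2.61701913e-01,  9.65148702e-01,
        -1.52093235e-01],
       [ 0.00000000e+00,  0.00000000e+00,  0.00000000e+00,
         1.00000000e+00]]), 'shot': 3}
```

View pics/side0.png

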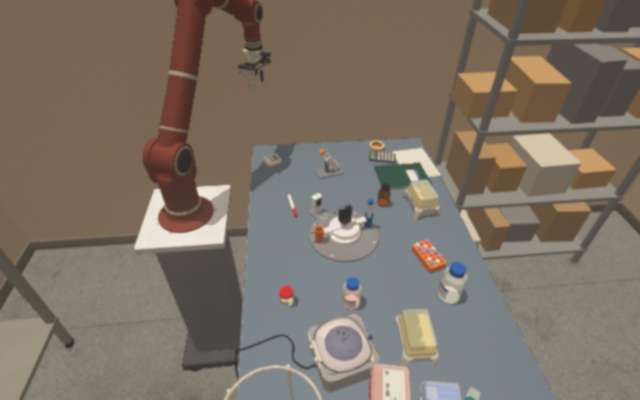

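View pics/top0.png

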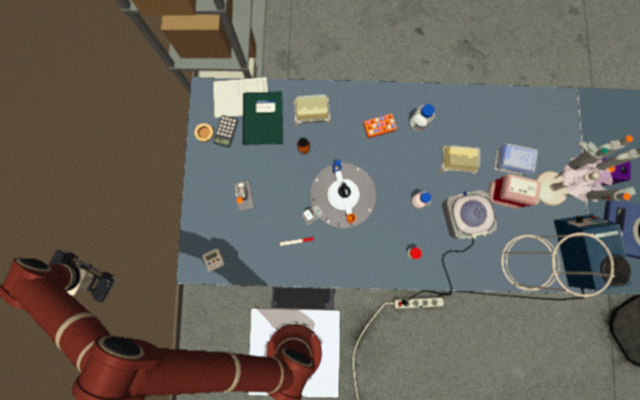

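View pics/wrist0.png

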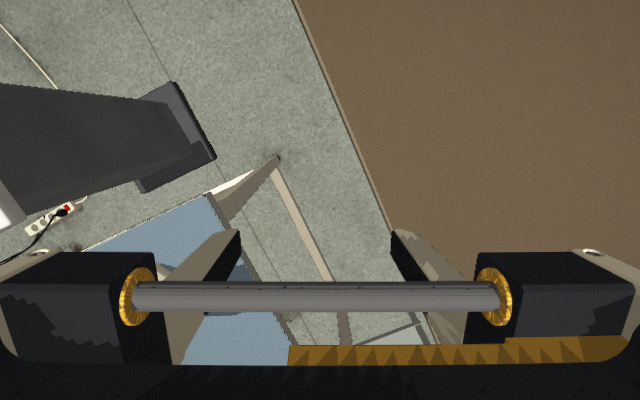

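```bash
cat > h.py <<'E'
import numpy as np, cv2
from scipy.spatial.transform import Rotation as R
def quat(q): return R.from_quat([q[1],q[2],q[3],q[0]])
def pose(c,st=None):
    """world_from_camera R,t"""
    if "rvec" in c:
        Rm=R.from_rotvec(c["rvec"]).as_matrix(); return Rm.T,-Rm.T@c["tvec"]
    T=c["tool_from_camera"]; Rt=quat(st["tool_rot"]).as_matrix()
    return Rt@T[:3,:3], Rt@T[:3,3]+st["tool_pos"]
def ray(c,uv,st=None):
    Rw,t=pose(c,st)
    d=np.array([(uv[0]-c["cx"])/c["fx"],(uv[1]-c["cy"])/c["fy"]]); s=d.copy()
    for _ in range(10): s=d/(1+c["k1"]*(s@s))
    return t,Rw@np.array([s[0],s[1],1.])
def onz(c,uv,z,st=None):
    o,d=ray(c,uv,st); return o+d*(z-o[2])/d[2]
def proj(c,p,st=None):
    Rw,t=pose(c,st); q=(np.atleast_2d(p)-t)@Rw; s=q[:,:2]/q[:,2:]
    s=s*(1+c["k1"]*(s**2).sum(1,keepdims=True)); return s*[c["fx"],c["fy"]]+[c["cx"],c["cy"]]
def px(d): return np.array(d["xy"])*[640,400]
E
python3 - <<'E'
from station import manip
from h import *
np.set_printoptions(precision=3,suppress=True)
cs=manip.capture("side");ct=manip.capture("top")
for n,c in(("side",cs),("top",ct)):
    img=c["img"]
    cr=img[130:280,240:460] if n=="side" else img[120:270,180:400]
    cv2.imwrite(f"pics/{n}_crop.png",cv2.resize(cr,None,fx=3.6,fy=3.6,interpolation=cv2.INTER_CUBIC))
    for o,z in (("indexer",0),("knob_grip",.121),("load_cup",.017),("slant_stand",0),("sample_tube",.02),("balance_tube",.017),("pen",0),("amber_bottle",0),("pink_bottle",0),("red_jar",0),("timer",0)):
        print(n,o,[(onz(c,px(d),z)[:2],round(d["conf"],2)) for d in manip.spot_point(o,c)[:2]])
E
```

```text
side indexer [(array([0.382, 0.013]), 0.62), (array([ 0.567, -0.156]), 0.56)]
side knob_grip [(array([ 0.576, -0.176]), 0.66)]
side load_cup [(array([ 0.477, -0.168]), 0.9)]
side slant_stand [(array([0.572, 0.208]), 0.67)]
side sample_tube [(array([0.584, 0.216]), 0.46)]
side balance_tube [(array([ 0.666, -0.139]), 0.65)]
side pen [(array([0.387, 0.02 ]), 0.55)]
side amber_bottle [(array([0.745, 0.02 ]), 0.77)]
side pink_bottle [(array([ 0.55 , -0.446]), 0.6)]
side red_jar [(array([ 0.361, -0.428]), 0.56)]
side timer [(array([0.308, 0.301]), 0.56)]
top indexer [(array([ 0.567, -0.168]), 0.72)]
top knob_grip [(array([ 0.573, -0.163]), 0.88)]
top load_cup [(array([ 0.483, -0.19 ]), 0.98), (array([ 0.549, -0.445]), 0.6)]
top slant_stand [(array([0.561, 0.218]), 0.62)]
top sample_tube [(array([0.592, 0.217]), 0.43)]
top balance_tube [(array([ 0.675, -0.137]), 0.46), (array([ 0.4  , -0.003]), 0.26)]
top pen [(array([0.388, 0.006]), 0.45)]
top amber_bottle [(array([ 0.735, -0.002]), 0.51), (array([ 0.49 , -0.192]), 0.3)]
top pink_bottle [(array([ 0.547, -0.455]), 0.8)]
top red_jar [(array([ 0.558, -0.45 ]), 0.74), (array([ 0.37 , -0.426]), 0.61)]
top timer [(array([0.329, 0.3  ]), 0.78), (array([ 0.735, -0.011]), 0.24)]
```

```bash
ls pics
```

```text
side0.png
side_crop.png
top0.png
top_crop.png
wrist0.png
```

View pics/side_crop.png

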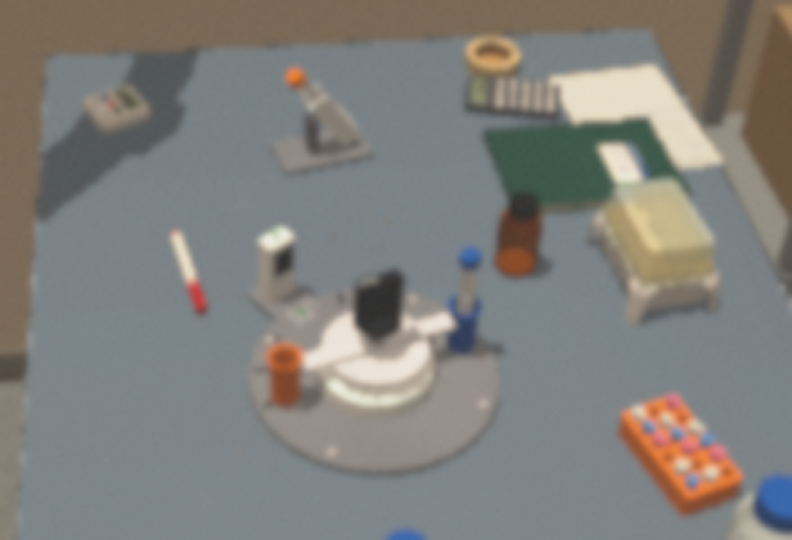

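View pics/top_crop.png

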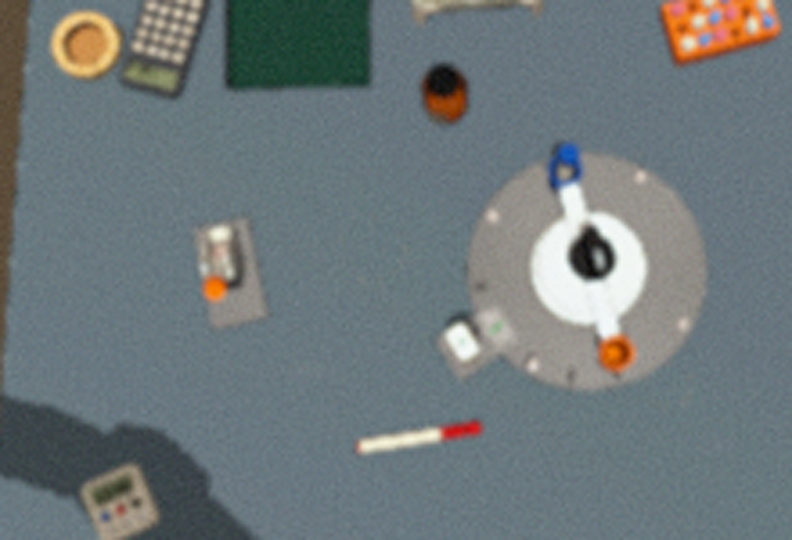

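```bash
cat >> h.py <<'E'
def tool_R(zdir,ydir):
    z=np.array(zdir,float); z/=np.linalg.norm(z); y=np.array(ydir,float); y-=z*(y@z); y/=np.linalg.norm(y)
    return R.from_matrix(np.c_[np.cross(y,z),y,z])
def plan(p1,R1,n,st,p0=None,R0=None):
    """rows (tool axes, cm/deg) from measured pose to p1,R1"""
    p0=st["tool_pos"] if p0 is None else p0; R0=quat(st["tool_rot"]) if R0 is None else R0
    rv=(R0.inv()*R1).as_rotvec(); L=[]
    for i in range(n):
        Ri=R0*R.from_rotvec(rv*i/n); L.append((np.round(Ri.inv().apply((np.array(p1)-p0)/n)*100,2)+0).tolist())
    a=(np.round(np.degrees(rv)/n,2)+0).tolist()
    print("lin",L,"\nrot",[a]*n)
def down(yaw): 
    a=np.radians(yaw); return tool_R([0,0,-1],[np.cos(a),np.sin(a),0])
def show(st): 
    r=quat(st["tool_rot"]).as_matrix(); print("t",round(st["clock"],2),"p",np.round(st["tool_pos"],4),"z",np.round(r[:,2],3),"yyaw",round(np.degrees(np.arctan2(r[1,1],r[0,1])),1),"q",np.round(st["joints"],2),"F",np.round(st["wrist_force"],1),"gap",round(st["finger_gap"],4))
E
python3 -c "
from station import manip
from h import *
st=manip.observe();show(st);plan([.59,.215,.30],down(100),10,st)"
```

```text
t 1.95 p [0.272  0.5903 0.2327] z [-0.  0. -1.] yyaw 65.3 q [-1.17  0.61 -0.01  1.42  0.01  1.1  -0.04] F [ 0.  -0.4 -0.4] gap 0.0928
lin [[-4.46, -2.08, -0.67], [-4.32, -2.34, -0.67], [-4.17, -2.6, -0.67], [-4.01, -2.85, -0.67], [-3.83, -3.09, -0.67], [-3.64, -3.31, -0.67], [-3.43, -3.53, -0.67], [-3.21, -3.73, -0.67], [-2.98, -3.92, -0.67], [-2.73, -4.09, -0.67]] 
rot [[0.0, 0.0, -3.47], [0.0, 0.0, -3.47], [0.0, 0.0, -3.47], [0.0, 0.0, -3.47], [0.0, 0.0, -3.47], [0.0, 0.0, -3.47], [0.0, 0.0, -3.47], [0.0, 0.0, -3.47], [0.0, 0.0, -3.47], [0.0, 0.0, -3.47]]
```

>>> {"fn": "step_arm", "kwargs": {"linear": [[-4.46,-2.08,-0.67],[-4.32,-2.34,-0.67],[-4.17,-2.6,-0.67],[-4.0,-2.85,-0.67],[-3.83,-3.09,-0.67],[-3.64,-3.31,-0.67],[-3.43,-3.53,-0.67],[-3.21,-3.73,-0.67]], "rotation": [[0,0,-3.5],[0,0,-3.5],[0,0,-3.5],[0,0,-3.5],[0,0,-3.5],[0,0,-3.5],[0,0,-3.5],[0,0,-3.5]], "grip": [-1,-1,-1,-1,-1,-1,-1,-1]}}

```text
clock: 2.95
tool_pos: [0.5278, 0.2893, 0.2867]
tool_rot: [0.0, -0.029, 1.0, 0.0]
wrist_force: [0.9, 0.1, -0.1]
finger_gap: 0.0929
```

>>> {"fn": "step_arm", "kwargs": {"linear": [[-3.0,-3.9,-0.67],[-2.7,-4.1,-0.67],[0,0,0]], "rotation": [[0,0,-3.5],[0,0,-3.5],[0,0,0]], "grip": [-1,-1,-1]}}

```text
clock: 3.32
tool_pos: [0.594, 0.2098, 0.2998]
tool_rot: [0.001, -0.085, 0.996, -0.002]
wrist_force: [-1.6, -0.8, -0.1]
finger_gap: 0.0928
```

```bash
python3 - <<'E'
from station import manip
from h import *
np.set_printoptions(precision=4,suppress=True)
st=manip.observe();show(st)
c=manip.capture("wrist"); cv2.imwrite("pics/w1.png",c["img"])
import pickle; pickle.dump((st,c),open("w1.pkl","wb"))
for o,z in (("slant_stand",0),("sample_tube",.02)):
    print(o,[(px(d),onz(c,px(d),z,st)[:2],round(d["conf"],2)) for d in manip.spot_point(o,c)[:2]])
E
```

```text
t 3.33 p [0.594  0.2098 0.2998] z [ 0.003 -0.003 -1.   ] yyaw 99.7 q [-0.31  0.53 -0.12  1.38  0.07  1.23  1.31] F [-1.6 -0.8 -0.1] gap 0.0928
slant_stand [(array([316.8, 147.8]), array([0.5624, 0.2068]), 0.72)]
sample_tube [(array([317.888, 169.2  ]), array([0.5917, 0.2134]), 0.79)]
```

View pics/w1.png

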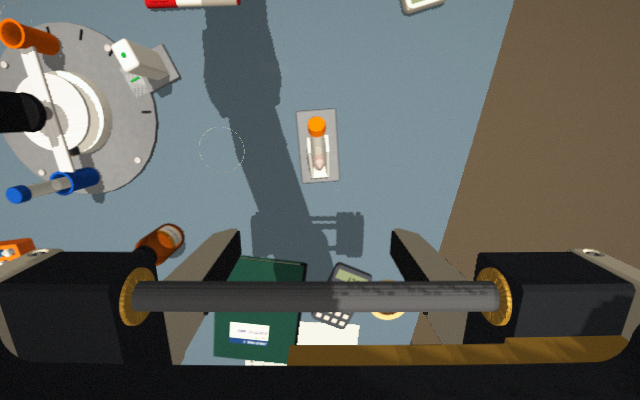

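```bash
python3 - <<'E'
from h import *
import pickle
np.set_printoptions(precision=4,suppress=True)
st,c=pickle.load(open("w1.pkl","rb"))
im=c["img"]; cv2.imwrite("pics/w1c.png",cv2.resize(im[95:200,270:370],None,fx=5.5,fy=5.5,interpolation=cv2.INTER_CUBIC))
cor=[(297,110),(337,108),(340,182),(303,183)]
P=np.array([onz(c,u,.006,st) for u in cor]);print(P); print([np.linalg.norm(P[i]-P[(i+1)%4]) for i in range(4)],P.mean(0))
hsv=cv2.cvtColor(im,cv2.COLOR_BGR2HSV)[100:150,295:345]
m=(hsv[...,0]<20)&(hsv[...,1]>180); ys,xs=np.nonzero(m); print("cap",xs.mean()+295,ys.mean()+100,m.sum(),xs.min()+295,xs.max()+295,ys.min()+100,ys.max()+100)
E
```

```text
[[0.5123 0.1685 0.006 ]
 [0.4996 0.2261 0.006 ]
 [0.608  0.2516 0.006 ]
 [0.6195 0.1946 0.006 ]]
[np.float64(0.059006276428256725), np.float64(0.11137748870841373), np.float64(0.0581444827243978), np.float64(0.11026278258670127)] [0.5599 0.2102 0.006 ]
cap 316.2014134275618 126.27915194346289 283 308 324 117 136
```

View pics/w1c.png

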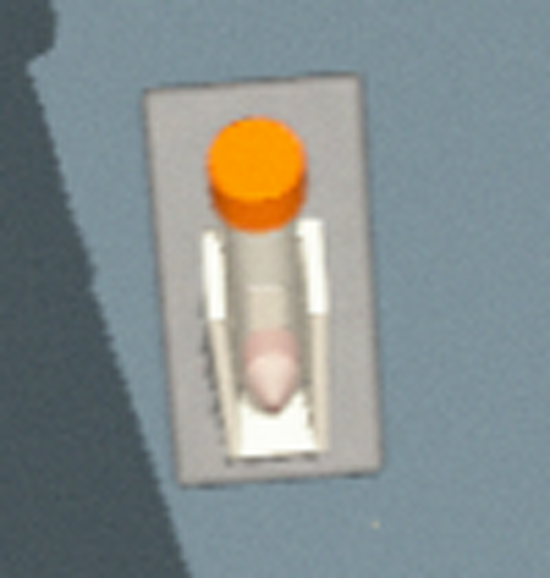

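```bash
python3 - <<'E'
from station import manip
from h import *
import pickle
from scipy.optimize import least_squares
np.set_printoptions(precision=4,suppress=True)
st,c=pickle.load(open("w1.pkl","rb"))
obs=[]
for n,box in(("side",(140,165,310,335)),("top",(185,215,225,255))):
    k=manip.capture(n); a=box; h=cv2.cvtColor(k["img"],cv2.COLOR_BGR2HSV)[a[0]:a[1],a[2]:a[3]]
    w=((h[...,0]<20)&(h[...,1]>150)); ys,xs=np.nonzero(w); u=(xs.mean()+a[2],ys.mean()+a[0]); print(n,u,w.sum()); obs.append((k,u))
A=[];b=[]
for (k,u,s) in [(c,(316.3,126.3),st)]+[(k,u,None) for k,u in obs]:
    o,d=ray(k,u,s); d/=np.linalg.norm(d); M=np.eye(3)-np.outer(d,d); A.append(M);b.append(M@o)
for idx in ([0,1],[0,2],[1,2],[0,1,2]):
    p=np.linalg.lstsq(np.vstack([A[i] for i in idx]),np.hstack([b[i] for i in idx]),rcond=None)[0]; print(idx,p,[round(np.linalg.norm(A[i]@p-b[i]),4) for i in idx])
yaw=np.radians(13.4);ex=np.array([np.cos(yaw),np.sin(yaw),0]);ey=np.array([-ex[1],ex[0],0]);C=np.array([.560,.210,0])
a=-np.sin(np.radians(35))*ex+np.array([0,0,np.cos(np.radians(35))])
def f(v):
    B=C+v[0]*ex+np.array([0,0,v[1]])+v[2]*ey
    T=B+.118*a; M=B+.1115*a
    return np.r_[proj(c,T,st)[0]-(316.7,124.1),(proj(c,B,st)[0]-(320,168))*.5,proj(obs[0][0],M)[0]-obs[0][1],proj(obs[1][0],M)[0]-obs[1][1]]
r=least_squares(f,[0,.02,0]);print(r.x,r.fun); B=C+r.x[0]*ex+np.array([0,0,r.x[1]])+r.x[2]*ey;print("bottom",B,"capmid",B+.1115*a)
E
```

```text
side (np.float64(321.5), np.float64(151.0)) 12
top (np.float64(232.5483870967742), np.float64(204.67741935483872)) 62
[0, 1] [0.5283 0.2002 0.116 ] [np.float64(0.0001), np.float64(0.0001)]
[0, 2] [0.5158 0.2055 0.1597] [np.float64(0.0131), np.float64(0.0131)]
[1, 2] [0.5213 0.2255 0.0975] [np.float64(0.0095), np.float64(0.0095)]
[0, 1, 2] [0.5225 0.2103 0.1112] [np.float64(0.0118), np.float64(0.0068), np.float64(0.0172)]
[0.0308 0.0252 0.0004] [ 1.7782 -1.5136  0.408   0.511  -0.1886 -0.4467  5.5813 -5.1503]
bottom [0.5899 0.2175 0.0252] capmid [0.5276 0.2027 0.1165]
```

```bash
python3 - <<'E'
from station import manip
from h import *
import pickle
from scipy.optimize import least_squares
np.set_printoptions(precision=4,suppress=True)
st,c=pickle.load(open("w1.pkl","rb"))
k=manip.capture("side")
for yd in (12,13.4,15):
  yaw=np.radians(yd);ex=np.array([np.cos(yaw),np.sin(yaw),0]);ey=np.array([-ex[1],ex[0],0]);C=np.array([.560,.210,0])
  a=-np.sin(np.radians(35))*ex+np.array([0,0,np.cos(np.radians(35))])
  def f(v):
    B=C+v[0]*ex+np.array([0,0,v[1]])+v[2]*ey
    T=B+.118*a; M=B+.1115*a
    return np.r_[proj(c,T,st)[0]-(316.7,124.1),(proj(c,B,st)[0]-(320,168))*.5,proj(k,M)[0]-(321.7,151.2)]
  r=least_squares(f,[0,.02,0]); B=C+r.x[0]*ex+np.array([0,0,r.x[1]])+r.x[2]*ey;print(r.x,r.fun,"bottom",B,"capmid",B+.1115*a)
st=manip.observe();show(st)
B=np.array([.5895,.2160,.025]); yaw=np.radians(13.4);ex=np.array([np.cos(yaw),np.sin(yaw),0])
a=-np.sin(np.radians(35))*ex+np.array([0,0,np.cos(np.radians(35))])
plan(B+a*.215,tool_R(-a,[-ex[1],ex[0],0]),8,st); print(B+a*.215)
E
```

```text
[ 0.0321  0.022  -0.0022] [ 0.2951 -0.2923 -0.7053  0.8088  0.0381  0.1976] bottom [0.5918 0.2145 0.022 ] capmid [0.5293 0.2012 0.1133]
[ 0.032   0.0221 -0.0015] [ 0.1147 -0.2864 -0.2205  0.7872  0.0455  0.1947] bottom [0.5915 0.2159 0.0221] capmid [0.5293 0.2011 0.1134]
[ 0.032   0.0221 -0.0008] [-0.0907 -0.2739  0.3331  0.7474  0.0548  0.1949] bottom [0.5911 0.2175 0.0221] capmid [0.5293 0.201  0.1135]
t 3.62 p [0.5895 0.2177 0.2996] z [-0.001  0.001 -1.   ] yyaw 100.4 q [-0.31  0.53 -0.13  1.38  0.07  1.23  1.31] F [ 0.3 -0.1 -0.3] gap 0.0928
lin [[1.54, -0.1, 1.23], [1.63, -0.09, 1.11], [1.71, -0.09, 0.98], [1.78, -0.08, 0.85], [1.84, -0.07, 0.71], [1.89, -0.06, 0.57], [1.93, -0.04, 0.42], [1.96, -0.03, 0.27]] 
rot [[-0.11, -4.38, -0.36], [-0.11, -4.38, -0.36], [-0.11, -4.38, -0.36], [-0.11, -4.38, -0.36], [-0.11, -4.38, -0.36], [-0.11, -4.38, -0.36], [-0.11, -4.38, -0.36], [-0.11, -4.38, -0.36]]
[0.4695 0.1874 0.2011]
```

>>> {"fn": "step_arm", "kwargs": {"linear": [[1.54,-0.1,1.23],[1.63,-0.09,1.11],[1.71,-0.09,0.98],[1.78,-0.08,0.85],[1.84,-0.07,0.71],[1.89,-0.06,0.57],[1.93,-0.04,0.42],[1.96,-0.03,0.27]], "rotation": [[-0.1,-4.4,-0.4],[-0.1,-4.4,-0.4],[-0.1,-4.4,-0.4],[-0.1,-4.4,-0.4],[-0.1,-4.4,-0.4],[-0.1,-4.4,-0.4],[-0.1,-4.4,-0.4],[-0.1,-4.4,-0.4]], "grip": [-1,-1,-1,-1,-1,-1,-1,-1]}}

```text
clock: 4.62
tool_pos: [0.481, 0.1878, 0.2154]
tool_rot: [0.274, -0.111, 0.955, 0.025]
wrist_force: [-0.2, -0.3, 0.0]
finger_gap: 0.0931
```

>>> {"fn": "step_arm", "kwargs": {"linear": [[0,0,0],[0,0,0],[0,0,0]], "rotation": [[0,0,0],[0,0,0],[0,0,0]], "grip": [-1,-1,-1]}}

```text
clock: 5.0
tool_pos: [0.4857, 0.1875, 0.2176]
tool_rot: [0.277, -0.109, 0.954, 0.026]
wrist_force: [-0.5, -0.0, -0.2]
finger_gap: 0.0928
```

```bash
python3 - <<'E'
from station import manip
from h import *
np.set_printoptions(precision=4,suppress=True)
st=manip.observe();show(st)
c=manip.capture("wrist"); cv2.imwrite("pics/w2.png",c["img"])
import pickle; pickle.dump((st,c),open("w2.pkl","wb"))
im=c["img"];h=cv2.cvtColor(im,cv2.COLOR_BGR2HSV)
m=((h[...,0]<20)&(h[...,1]>180)).astype(np.uint8); n,l,s,ce=cv2.connectedComponentsWithStats(m)
for i in range(1,n):
    if s[i,4]>100: print(s[i],ce[i])
B=np.array([.5915,.216,.022]); yaw=np.radians(13.4);ex=np.array([np.cos(yaw),np.sin(yaw),0])
a=-np.sin(np.radians(35))*ex+np.array([0,0,np.cos(np.radians(35))])
print(proj(c,[B,B+.105*a,B+.118*a],st))
E
```

```text
t 5.0 p [0.4857 0.1875 0.2176] z [ 0.522  0.11  -0.846] yyaw 102.9 q [-0.77  0.29  0.34  2.28  0.76  0.06  0.58] F [-0.5 -0.  -0.2] gap 0.0928
[307 171  21  18 149] [317.9799 177.4497]
[ 130  199   45   50 1053] [150.1757 224.9003]
[  2 207  37  30 673] [ 19.2422 223.6107]
[119 268  35  58 666] [132.488  296.0631]
[477 268  35  58 678] [498.0398 296.8378]
[ 288  336  341   30 4977] [464.9401 352.1796]
[[319.1963 168.8722]
 [319.1419 181.2536]
 [319.1322 183.4573]]
```

View pics/w2.png

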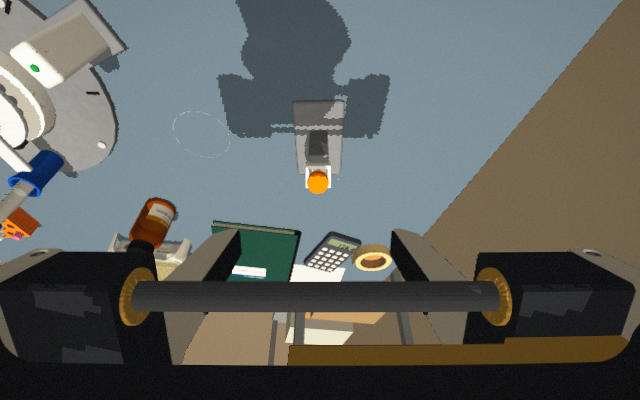

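```bash
python3 - <<'E'
from h import *
import pickle
st,c=pickle.load(open("w2.pkl","rb"))
im=cv2.resize(c["img"][90:200,270:370],None,fx=6,fy=6,interpolation=cv2.INTER_CUBIC)
cv2.imwrite("pics/w2c.png",im)
E
```

```text
(no output)
```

View pics/w2c.png

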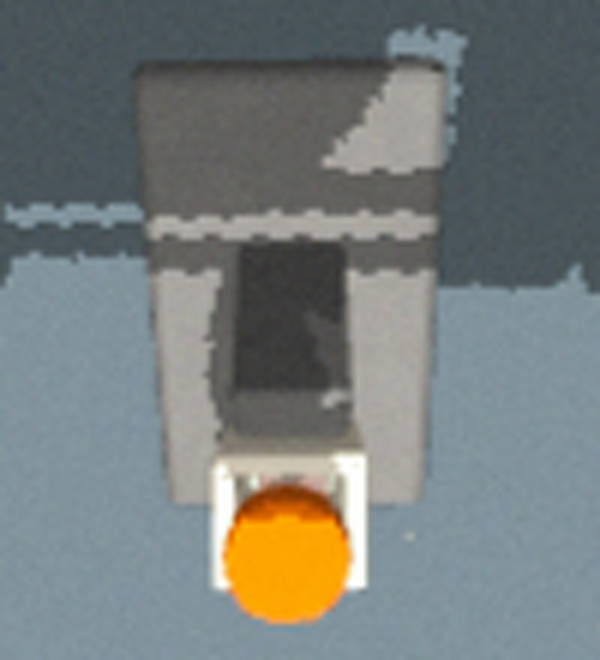

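```bash
python3 - <<'E'
from station import manip
from h import *
st=manip.observe();show(st)
import pickle
s2,c2=pickle.load(open("w2.pkl","rb"))
B=np.array([.5917,.2150,.022]); yaw=np.radians(13.4);ex=np.array([np.cos(yaw),np.sin(yaw),0])
a=-np.sin(np.radians(35))*ex+np.array([0,0,np.cos(np.radians(35))])
Rw,t=pose(c2,s2); print("depth",((B+.118*a-t)@Rw), proj(c2,B+.118*a,s2))
at=-np.sin(np.radians(33))*ex+np.array([0,0,np.cos(np.radians(33))])
T=tool_R(-at,[-ex[1],ex[0],0])
print(B+a*.104)
plan(B+a*.104,T,8,st)
E
```

```text
t 5.05 p [0.4856 0.1873 0.2175] z [ 0.522  0.11  -0.846] yyaw 102.9 q [-0.77  0.29  0.34  2.28  0.76  0.06  0.58] F [ 0.1 -1.1 -0.3] gap 0.0933
depth [ 0.00252838 -0.01441491  0.26354226] [[318.01257696 183.42657404]]
[0.53367202 0.20117579 0.10719181]
lin [[0.21, 0.05, 1.5], [0.21, 0.05, 1.5], [0.21, 0.05, 1.5], [0.21, 0.04, 1.5], [0.22, 0.04, 1.5], [0.22, 0.04, 1.5], [0.22, 0.03, 1.5], [0.22, 0.03, 1.5]] 
rot [[-0.1, -0.1, -0.01], [-0.1, -0.1, -0.01], [-0.1, -0.1, -0.01], [-0.1, -0.1, -0.01], [-0.1, -0.1, -0.01], [-0.1, -0.1, -0.01], [-0.1, -0.1, -0.01], [-0.1, -0.1, -0.01]]
```

>>> {"fn": "step_arm", "kwargs": {"linear": [[0.21,0.05,1.5],[0.21,0.05,1.5],[0.21,0.05,1.5],[0.21,0.04,1.5],[0.22,0.04,1.5],[0,0,0],[0,0,0]], "rotation": [[-0.1,-0.1,0],[-0.1,-0.1,0],[-0.1,-0.1,0],[-0.1,-0.1,0],[-0.1,-0.1,0],[0,0,0],[0,0,0]], "grip": [-1,-1,-1,-1,-1,-1,-1]}}

```text
clock: 5.92
tool_pos: [0.513, 0.1949, 0.1653]
tool_rot: [0.265, -0.11, 0.958, 0.023]
wrist_force: [0.5, -0.7, 0.3]
finger_gap: 0.0933
```

```bash
python3 - <<'E'
from station import manip
from h import *
st=manip.observe();show(st)
c=manip.capture("wrist"); cv2.imwrite("pics/w3.png",c["img"])
B=np.array([.5917,.2150,.022]); yaw=np.radians(13.4);ex=np.array([np.cos(yaw),np.sin(yaw),0])
a=-np.sin(np.radians(35))*ex+np.array([0,0,np.cos(np.radians(35))])
print(proj(c,[B+.118*a,B+.105*a],st))
at=-np.sin(np.radians(34))*ex+np.array([0,0,np.cos(np.radians(34))])
plan(B+a*.104,tool_R(-at,[-ex[1],ex[0],0]),4,st)
E
```

```text
t 5.92 p [0.513  0.1949 0.1653] z [ 0.503  0.103 -0.858] yyaw 102.9 q [-0.47  0.42 -0.02  2.25  1.88  0.16 -0.52] F [ 0.5 -0.7  0.3] gap 0.0933
[[316.68915705 207.55832187]
 [316.88923126 203.81622203]]
lin [[0.28, 0.06, 1.52], [0.3, 0.05, 1.52], [0.32, 0.05, 1.51], [0.34, 0.04, 1.51]] 
rot [[-0.24, -0.79, 0.0], [-0.24, -0.79, 0.0], [-0.24, -0.79, 0.0], [-0.24, -0.79, 0.0]]
```

View pics/w3.png

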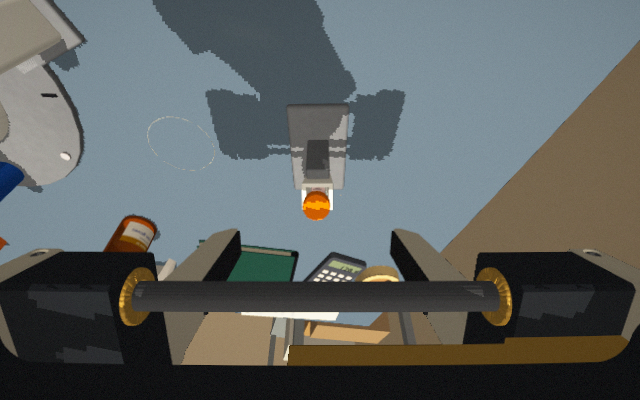

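>>> {"fn": "step_arm", "kwargs": {"linear": [[0.28,0.06,1.5],[0.3,0.05,1.5],[0.32,0.05,1.5],[0.34,0.04,1.5],[0,0,0],[0,0,0]], "rotation": [[-0.2,-0.8,0],[-0.2,-0.8,0],[-0.2,-0.8,0],[-0.2,-0.8,0],[0,0,0],[0,0,0]], "grip": [-1,-1,-1,-1,-1,-1]}}

```text
clock: 6.72
tool_pos: [0.5332, 0.2019, 0.1082]
tool_rot: [0.291, -0.112, 0.949, 0.033]
wrist_force: [0.0, 0.1, -1.0]
finger_gap: 0.0932
```

```bash
python3 - <<'E'
from station import manip
from h import *
st=manip.observe();show(st)
c=manip.capture("wrist"); cv2.imwrite("pics/w4.png",c["img"])
s=manip.capture("side"); cv2.imwrite("pics/s4.png",cv2.resize(s["img"][100:220,250:400],None,fx=5,fy=5,interpolation=cv2.INTER_CUBIC))
B=np.array([.5917,.2150,.022]); yaw=np.radians(13.4);ex=np.array([np.cos(yaw),np.sin(yaw),0])
a=-np.sin(np.radians(35))*ex+np.array([0,0,np.cos(np.radians(35))])
print(proj(c,[B+.118*a,B+.105*a],st), B+a*.104-st["tool_pos"])
E
```

```text
t 6.72 p [0.5332 0.2019 0.1082] z [ 0.546  0.127 -0.828] yyaw 103.4 q [-0.2   0.6  -0.39  2.28  2.28  0.46 -0.88] F [ 0.   0.1 -1. ] gap 0.0932
[[311.53248848 261.49939806]
 [311.86637276 251.19852412]] [ 0.00047123 -0.00074601 -0.00102124]
```

View pics/w4.png

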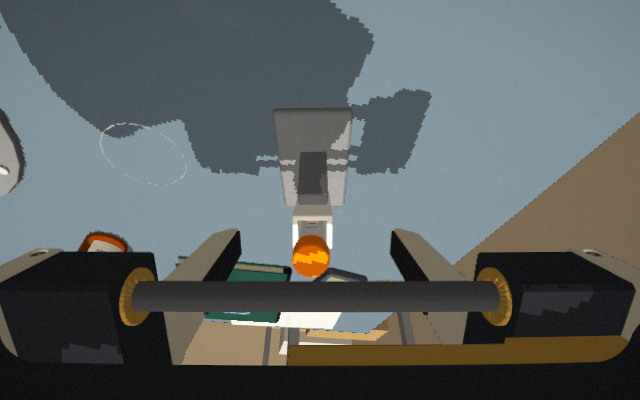

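View pics/s4.png

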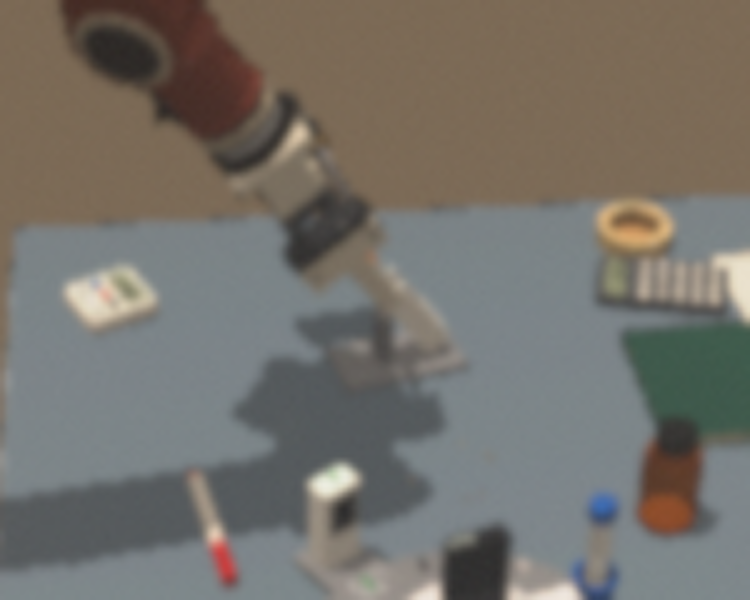

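>>> {"fn": "step_arm", "kwargs": {"linear": [[0,-0.25,0],[0,0,0],[0,0,0],[0,0,0],[0,0,0],[0,0,0],[0,0,0],[0,0,0]], "rotation": [[0,0,0],[0,0,0],[0,0,0],[0,0,0],[0,0,0],[0,0,0],[0,0,0],[0,0,0]], "grip": [-1,-0.5,0,0.3,0.5,1,1,1]}}

```text
clock: 7.82
tool_pos: [0.5338, 0.1993, 0.1076]
tool_rot: [0.291, -0.112, 0.95, 0.033]
wrist_force: [-0.7, -0.2, 0.5]
finger_gap: 0.0278
```

```bash
python3 - <<'E'
from station import manip
from h import *
st=manip.observe();show(st)
c=manip.capture("wrist"); cv2.imwrite("pics/w5.png",c["img"])
E
```

```text
t 7.83 p [0.5338 0.1993 0.1076] z [ 0.545  0.128 -0.829] yyaw 103.4 q [-0.19  0.6  -0.39  2.28  2.28  0.46 -0.88] F [-0.7 -0.2  0.5] gap 0.0278
```

View pics/w5.png

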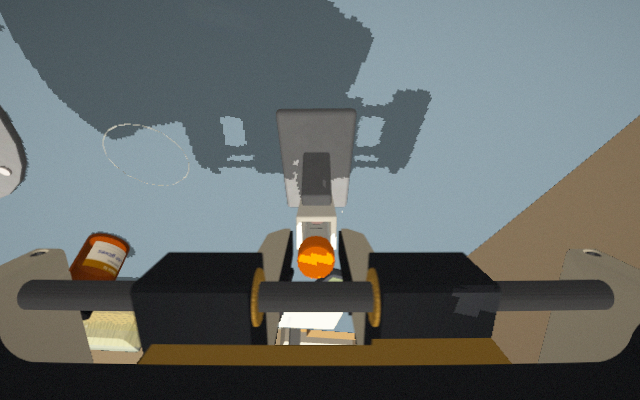

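>>> {"fn": "step_arm", "kwargs": {"linear": [[0,0,0],[0,0,0],[0,0,0],[0,0,0]], "rotation": [[0,0,0],[0,0,0],[0,0,0],[0,0,0]], "grip": [1,1,1,1]}}

```text
clock: 8.38
tool_pos: [0.5337, 0.1993, 0.1076]
tool_rot: [0.291, -0.112, 0.95, 0.033]
wrist_force: [0.2, 1.5, 0.3]
finger_gap: 0.0195
```

```bash
python3 - <<'E'
from station import manip
from h import *
st=manip.observe();show(st)
yaw=np.radians(13.4);ex=np.array([np.cos(yaw),np.sin(yaw),0])
a=-np.sin(np.radians(35))*ex+np.array([0,0,np.cos(np.radians(35))])
plan(st["tool_pos"]+.10*a,quat(st["tool_rot"]),6,st)
E
```

```text
t 8.38 p [0.5337 0.1993 0.1076] z [ 0.545  0.128 -0.829] yyaw 103.4 q [-0.19  0.6  -0.39  2.28  2.28  0.46 -0.88] F [0.2 1.5 0.3] gap 0.0195
lin [[0.03, 0.0, -1.67], [0.03, 0.0, -1.67], [0.03, 0.0, -1.67], [0.03, 0.0, -1.67], [0.03, 0.0, -1.67], [0.03, 0.0, -1.67]] 
rot [[0.0, 0.0, 0.0], [0.0, 0.0, 0.0], [0.0, 0.0, 0.0], [0.0, 0.0, 0.0], [0.0, 0.0, 0.0], [0.0, 0.0, 0.0]]
```

>>> {"fn": "step_arm", "kwargs": {"linear": [[0.02,0,-1.0],[0.0,0,-1.4],[-0.1,0,-1.4],[-0.4,0,-1.3],[-0.86,0,-1.23],[0,0,0]], "rotation": [[0,0,0],[0,0,0],[0,0,0],[0,0,0],[0,0,0],[0,0,0]], "grip": [1,1,1,1,1,1]}}

```text
clock: 9.12
tool_pos: [0.5102, 0.1942, 0.1696]
tool_rot: [0.293, -0.112, 0.949, 0.033]
wrist_force: [-0.6, -0.3, -0.1]
finger_gap: 0.0193
```

```bash
python3 - <<'E'
from station import manip
from h import *
st=manip.observe();show(st)
c=manip.capture("wrist"); cv2.imwrite("pics/w6.png",c["img"])
E
```

```text
t 9.12 p [0.5102 0.1942 0.1696] z [ 0.548  0.129 -0.826] yyaw 103.4 q [-0.29  0.42 -0.26  2.29  2.1   0.29 -0.73] F [-0.6 -0.3 -0.1] gap 0.0193
```

View pics/w6.png

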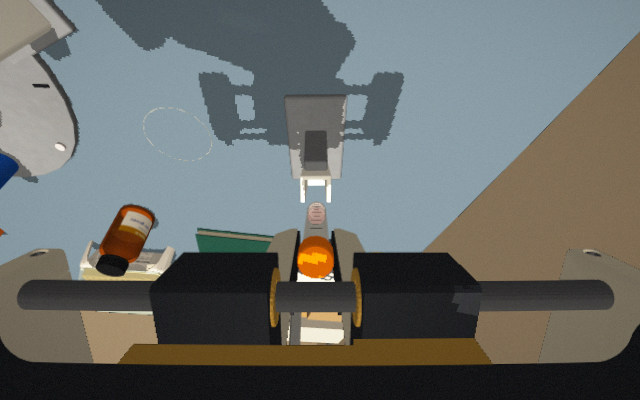

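>>> {"fn": "step_arm", "kwargs": {"linear": [[-0.86,0,-1.23],[-1.2,0,-1.8],[-1.5,0,-2.2],[-1.5,0,-2.2],[-1.5,0,-2.2],[-1.0,0,-1.5],[0,0,0]], "rotation": [[0,0,0],[0,0,0],[0,0,0],[0,2,0],[0,4,0],[0,4,0],[0,4,0]], "grip": [1,1,1,1,1,1,1]}}

```text
clock: 10.05
tool_pos: [0.5221, 0.1858, 0.2591]
tool_rot: [0.219, -0.105, 0.97, 0.008]
wrist_force: [0.9, -0.5, -1.3]
finger_gap: 0.0188
```

```bash
python3 - <<'E'
from station import manip
from h import *
st=manip.observe();show(st)
plan([.47,0.02,.33],down(104),8,st)
E
```

```text
t 10.05 p [0.5221 0.1858 0.2591] z [ 0.423  0.062 -0.904] yyaw 101.9 q [-0.12  0.3  -0.43  2.02  0.61  0.5   0.79] F [ 0.9 -0.5 -1.3] gap 0.0188
lin [[0.61, -1.92, -1.2], [0.68, -1.91, -1.18], [0.75, -1.9, -1.15], [0.82, -1.89, -1.11], [0.89, -1.89, -1.07], [0.95, -1.88, -1.03], [1.02, -1.87, -0.99], [1.08, -1.86, -0.94]] 
rot [[-0.27, 3.16, -0.21], [-0.27, 3.16, -0.21], [-0.27, 3.16, -0.21], [-0.27, 3.16, -0.21], [-0.27, 3.16, -0.21], [-0.27, 3.16, -0.21], [-0.27, 3.16, -0.21], [-0.27, 3.16, -0.21]]
```

```bash
python3 - <<'E'
from station import manip
from h import *
st=manip.observe()
plan([.57,-.17,.31],down(104),12,st)
E
```

```text
lin [[0.06, -2.99, -0.4], [0.08, -2.99, -0.4], [0.1, -2.99, -0.41], [0.12, -2.99, -0.42], [0.15, -2.99, -0.42], [0.17, -2.99, -0.42], [0.19, -2.99, -0.43], [0.22, -2.98, -0.43], [0.24, -2.98, -0.43], [0.26, -2.98, -0.43], [0.28, -2.98, -0.43], [0.31, -2.98, -0.43]] 
rot [[-0.18, 2.1, -0.14], [-0.18, 2.1, -0.14], [-0.18, 2.1, -0.14], [-0.18, 2.1, -0.14], [-0.18, 2.1, -0.14], [-0.18, 2.1, -0.14], [-0.18, 2.1, -0.14], [-0.18, 2.1, -0.14], [-0.18, 2.1, -0.14], [-0.18, 2.1, -0.14], [-0.18, 2.1, -0.14], [-0.18, 2.1, -0.14]]
```

>>> {"fn": "step_arm", "kwargs": {"linear": [[0.06,-3,-0.4],[0.08,-3,-0.4],[0.1,-3,-0.4],[0.12,-3,-0.42],[0.15,-3,-0.42],[0.17,-3,-0.42],[0.19,-3,-0.43],[0.22,-3,-0.43]], "rotation": [[-0.2,2.1,-0.1],[-0.2,2.1,-0.1],[-0.2,2.1,-0.1],[-0.2,2.1,-0.1],[-0.2,2.1,-0.1],[-0.2,2.1,-0.1],[-0.2,2.1,-0.1],[-0.2,2.1,-0.1]], "grip": [1,1,1,1,1,1,1,1]}}

```text
clock: 11.05
tool_pos: [0.5533, -0.0535, 0.2913]
tool_rot: [0.073, -0.114, 0.991, 0.005]
wrist_force: [0.4, 0.0, -0.4]
finger_gap: 0.0193
```

>>> {"fn": "step_arm", "kwargs": {"linear": [[0.24,-3,-0.43],[0.26,-3,-0.43],[0.28,-3,-0.43],[0.3,-3,-0.43],[0,0,0],[0,0,0],[0,0,0]], "rotation": [[-0.2,2.1,-0.1],[-0.2,2.1,-0.1],[-0.2,2.1,-0.1],[-0.2,2.1,-0.1],[0,0,0],[0,0,0],[0,0,0]], "grip": [1,1,1,1,1,1,1]}}

```text
clock: 11.92
tool_pos: [0.5693, -0.1701, 0.3086]
tool_rot: [0.001, -0.12, 0.993, 0.003]
wrist_force: [1.2, 0.3, 0.3]
finger_gap: 0.0191
```

```bash
python3 - <<'E'
from station import manip
from h import *
import pickle
np.set_printoptions(precision=4,suppress=True)
st=manip.observe();show(st)
c=manip.capture("wrist"); cv2.imwrite("pics/w7.png",c["img"]); pickle.dump((st,c),open("w7.pkl","wb"))
for o,z in (("load_cup",.017),("knob_grip",.121),("indexer",0),("balance_tube",.017)):
    print(o,[(px(d),onz(c,px(d),z,st)[:2],round(d["conf"],2)) for d in manip.spot_point(o,c)[:2]])
E
```

```text
t 11.93 p [ 0.5693 -0.1701  0.3086] z [ 0.001  0.007 -1.   ] yyaw 103.8 q [ 0.6   0.51 -0.57  1.46  0.27  1.24  1.81] F [1.2 0.3 0.3] gap 0.0191
load_cup [(array([314.816, 108.88 ]), array([ 0.4827, -0.1891]), 0.56)]
knob_grip [(array([318.4 , 184.88]), array([ 0.5701, -0.1638]), 0.86)]
indexer [(array([316.992, 169.08 ]), array([ 0.5711, -0.1638]), 0.68)]
balance_tube []
```

View pics/w7.png

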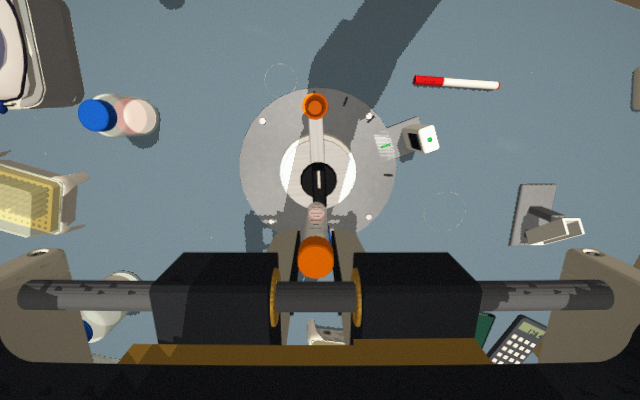

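```bash
python3 - <<'E'
from h import *
import pickle
np.set_printoptions(precision=4,suppress=True)
st,c=pickle.load(open("w7.pkl","rb"))
im=c["img"].copy()
h=cv2.cvtColor(im,cv2.COLOR_BGR2HSV)[80:130,290:345]
m=(h[...,0]<15)&(h[...,1]>150); ys,xs=np.nonzero(m); print("cup blob",xs.min()+290,xs.max()+290,ys.min()+80,ys.max()+80)
th=np.linspace(0,2*np.pi,60)
def circ(x,y,z,r): return np.c_[x+r*np.cos(th),y+r*np.sin(th),0*th+z]
big=cv2.resize(im[80:270,230:410],None,fx=4.2,fy=4.2,interpolation=cv2.INTER_CUBIC)
def dr(P,col):
    q=((proj(c,P,st)-[230,80]+.5)*4.2).astype(np.int32); cv2.polylines(big,[q],True,col,1)
ax=np.array([.5715,-.1638]); d=np.array([.4827,-.1891])-ax; d*=.095/np.linalg.norm(d); print(ax+d,np.degrees(np.arctan2(-d[1],-d[0])))
cu=ax+d
dr(circ(*ax,.008,.125),(0,255,0)); dr(circ(*cu,.068,.0175),(255,255,0)); dr(circ(*ax,.034,.06),(255,0,255)); dr(circ(*cu,.068,.0135),(255,255,0))
cv2.imwrite("pics/w7c.png",big)
E
```

```text
cup blob 302 327 92 119
[ 0.4801 -0.1898] 15.902777804414175
```

View pics/w7c.png

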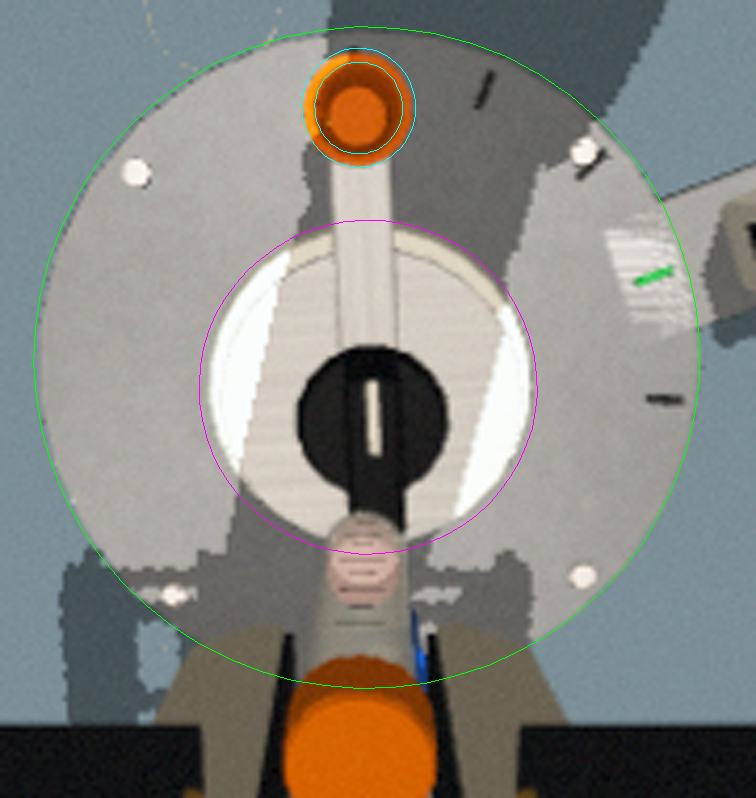

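```bash
python3 - <<'E'
from h import *
import pickle
np.set_printoptions(precision=4,suppress=True)
st,c=pickle.load(open("w7.pkl","rb"))
Rt=quat(st["tool_rot"])
for L in (.098,.104,.110): print(L,proj(c,st["tool_pos"]+Rt.apply([[0,0,L],[0,0,L-.118],[0,0,L-.105]]),st).round(1).tolist())
big=cv2.resize(c["img"][190:290,270:365],None,fx=6,fy=6,interpolation=cv2.INTER_CUBIC)
th=np.linspace(0,2*np.pi,60); 
def dr(z,r,col,L=.104,tx=0):
    P=np.c_[r*np.cos(th)+tx,r*np.sin(th),0*th+z]; q=((proj(c,st["tool_pos"]+Rt.apply(P),st)-[270,190]+.5)*6).astype(np.int32); cv2.polylines(big,[q],True,col,1)
dr(.104,.0082,(0,255,0));dr(.104-.118,.0101,(255,255,0));dr(.104-.105,.0101,(255,255,0))
cv2.imwrite("pics/w7t.png",big)
E
```

```text
0.098 [[314.0, 204.3], [313.1, 269.2], [313.3, 257.5]]
0.104 [[314.1, 202.5], [313.2, 263.5], [313.3, 252.7]]
0.11 [[314.1, 200.7], [313.3, 258.3], [313.4, 248.2]]
```

View pics/w7t.png

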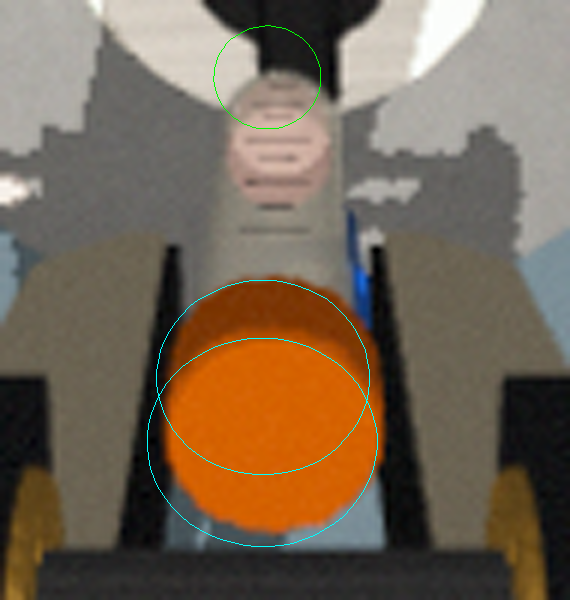

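```bash
python3 - <<'E'
from station import manip
from h import *
np.set_printoptions(precision=4,suppress=True)
st=manip.observe();show(st)
Rt=down(104)*R.from_rotvec([0,np.radians(1.5),0])
off=np.array([-.003,.003,.104])
tip=np.array([.480,-.190,.068+.015])
p=tip-Rt.apply(off);print(p)
plan(p+[0,0,.03],Rt,4,st)
plan(p,Rt,3,st,p0=p+[0,0,.03],R0=Rt)
E
```

```text
t 12.18 p [ 0.5697 -0.1713  0.3089] z [ 0.002  0.006 -1.   ] yyaw 103.7 q [ 0.6   0.51 -0.56  1.46  0.28  1.24  1.81] F [ 0.3  0.2 -0.1] gap 0.019
[ 0.4805 -0.193   0.187 ]
lin [[2.3, -0.01, 2.29], [2.29, 0.0, 2.3], [2.27, 0.0, 2.32], [2.25, 0.01, 2.34]] 
rot [[0.07, 0.42, -0.08], [0.07, 0.42, -0.08], [0.07, 0.42, -0.08], [0.07, 0.42, -0.08]]
lin [[-0.03, 0.0, 1.0], [-0.03, 0.0, 1.0], [-0.03, 0.0, 1.0]] 
rot [[0.0, 0.0, 0.0], [0.0, 0.0, 0.0], [0.0, 0.0, 0.0]]
```

>>> {"fn": "step_arm", "kwargs": {"linear": [[2.3,0,2.3],[2.3,0,2.3],[2.27,0,2.3],[2.25,0,2.3],[0,0,1.0],[-0.05,0,1.0],[0,0,1.0],[0,0,0]], "rotation": [[0.1,0.4,-0.1],[0.1,0.4,-0.1],[0.1,0.4,-0.1],[0,0.4,0],[0,0,0],[0,0,0],[0,0,0],[0,0,0]], "grip": [1,1,1,1,1,1,1,1]}}

```text
clock: 13.18
tool_pos: [0.4805, -0.1931, 0.1867]
tool_rot: [-0.013, -0.122, 0.993, -0.001]
wrist_force: [-0.3, 0.4, -0.1]
finger_gap: 0.0191
```

>>> {"fn": "step_arm", "kwargs": {"linear": [[0,0,0],[0,0,0]], "rotation": [[0,0,0],[0,0,0]], "grip": [1,1]}}

```text
clock: 13.42
tool_pos: [0.4807, -0.1935, 0.1878]
tool_rot: [-0.012, -0.121, 0.993, -0.002]
wrist_force: [0.7, -0.3, 0.1]
finger_gap: 0.0188
```

```bash
python3 - <<'E'
from station import manip
from h import *
import pickle
np.set_printoptions(precision=4,suppress=True)
st=manip.observe();show(st)
c=manip.capture("wrist"); cv2.imwrite("pics/w8.png",cv2.resize(c["img"][140:290,230:400],None,fx=4.5,fy=4,interpolation=cv2.INTER_CUBIC)); pickle.dump((st,c),open("w8.pkl","wb"))
s=manip.capture("side"); cv2.imwrite("pics/s8.png",cv2.resize(s["img"][150:270,260:410],None,fx=5,fy=5,interpolation=cv2.INTER_CUBIC))
t=manip.capture("top"); cv2.imwrite("pics/t8.png",cv2.resize(t["img"][140:260,280:430],None,fx=5,fy=5,interpolation=cv2.INTER_CUBIC))
E
```

```text
t 13.43 p [ 0.4807 -0.1935  0.1878] z [-0.023 -0.006 -1.   ] yyaw 103.9 q [ 0.69  0.52 -0.53  1.83  0.34  0.9   1.81] F [ 0.7 -0.3  0.1] gap 0.0188
```

View pics/w8.png

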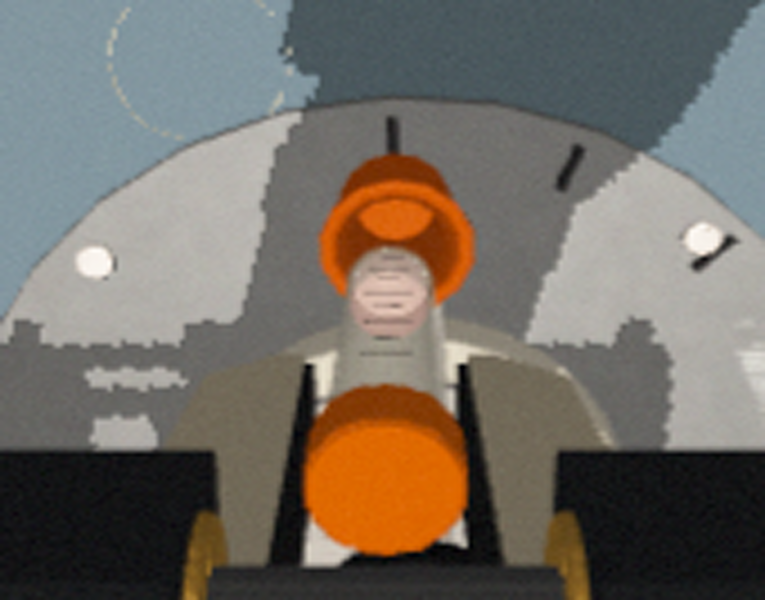

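View pics/s8.png

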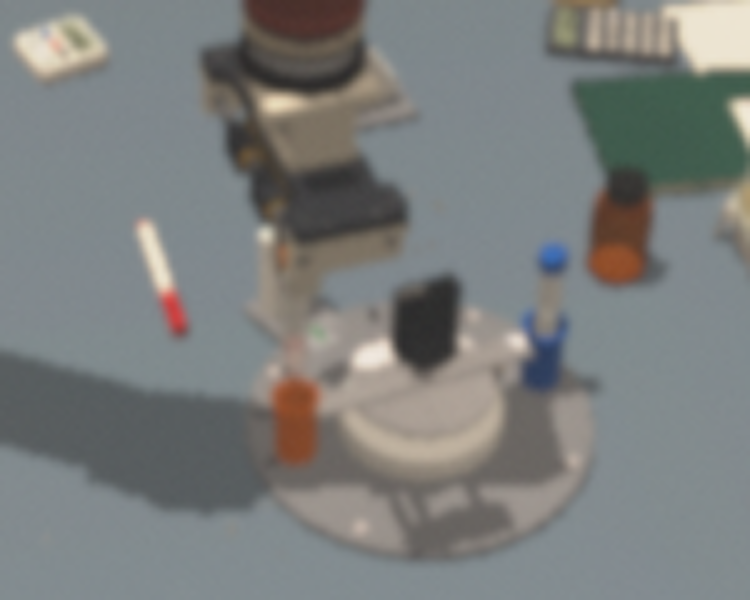

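View pics/t8.png

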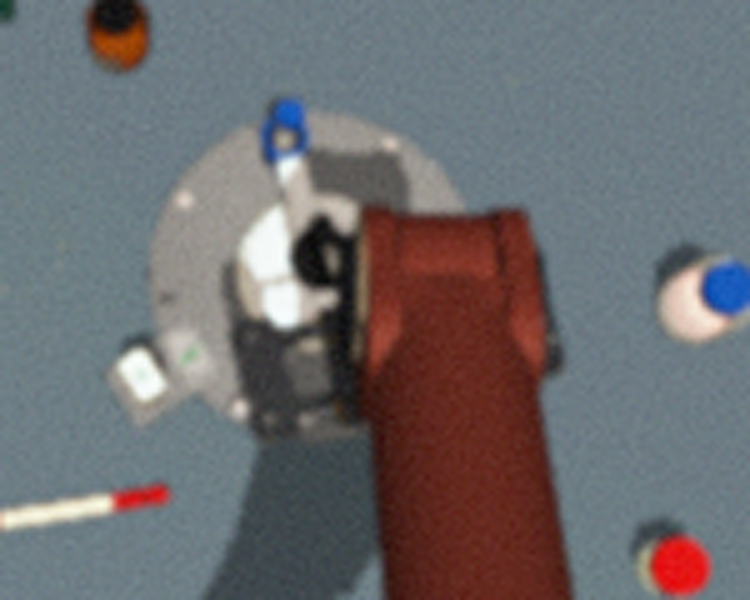

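```bash
python3 - <<'E'
from h import *
import pickle
np.set_printoptions(precision=4,suppress=True)
st,c=pickle.load(open("w8.pkl","rb"))
print("cup",onz(c,(318.3,200.8),.068,st))
Rt=quat(st["tool_rot"]);Rw,t=pose(c,st)
th=np.linspace(0,2*np.pi,60);big=cv2.resize(c["img"][140:290,230:400],None,fx=4.5,fy=4.5,interpolation=cv2.INTER_CUBIC)
def dr(P,col): q=((proj(c,P,st)-[230,140]+.5)*4.5).astype(np.int32); cv2.polylines(big,[q],True,col,1)
cu=onz(c,(318.3,200.8),.068,st)
for r in(.0135,.0175): dr(cu+np.c_[r*np.cos(th),r*np.sin(th),0*th],(255,0,0))
def sph(p,r,col):
    v=p-t; v/=np.linalg.norm(v); e=np.cross(v,[1,0,0]);e/=np.linalg.norm(e);f=np.cross(v,e); dr(p+r*(np.cos(th)[:,None]*e+np.sin(th)[:,None]*f),col)
for x,col in((0,(0,255,0)),(-.003,(255,255,0))):
    sph(st["tool_pos"]+Rt.apply([x,.002,.104-.0082]),.0082,col)
cv2.imwrite("pics/w8o.png",big)
E
```

```text
cup [ 0.4797 -0.1897  0.068 ]
```

View pics/w8o.png

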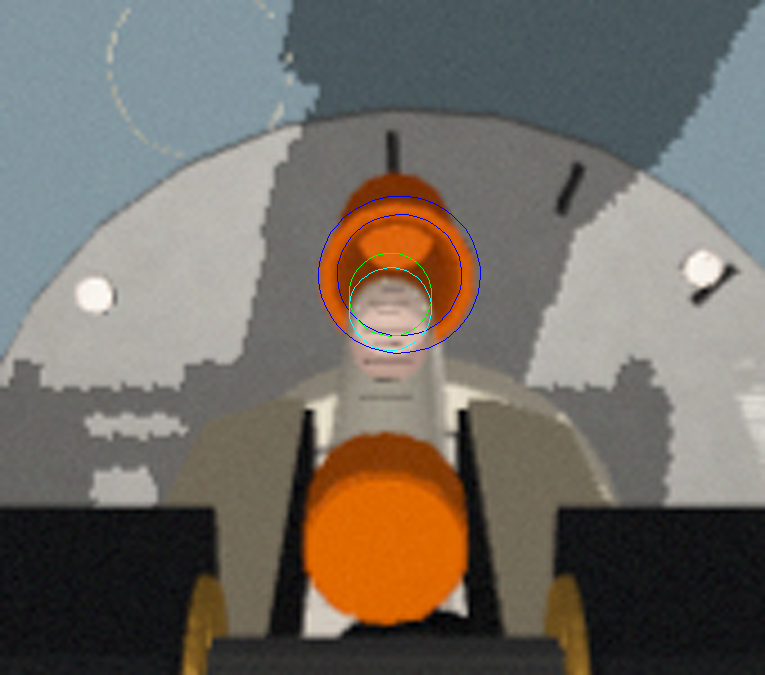

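>>> {"fn": "step_arm", "kwargs": {"linear": [[0.1,0.15,0],[0,0,0.7],[0,0,0.7],[0,0,0.7],[0,0,0.7],[0,0,0],[0,0,0]], "rotation": [[0,0,0],[0,0,0],[0,0,0],[0,0,0],[0,0,0],[0,0,0],[0,0,0]], "grip": [1,1,1,1,1,1,1]}}

```text
clock: 14.45
tool_pos: [0.4784, -0.1924, 0.1594]
tool_rot: [-0.012, -0.121, 0.993, -0.001]
wrist_force: [0.6, -0.5, -0.5]
finger_gap: 0.0192
```

```bash
python3 - <<'E'
from station import manip
from h import *
import pickle
st=manip.observe();show(st);print(st["wrist_torque"])
c=manip.capture("wrist"); cv2.imwrite("pics/w9.png",cv2.resize(c["img"][140:290,230:400],None,fx=4.5,fy=4,interpolation=cv2.INTER_CUBIC)); pickle.dump((st,c),open("w9.pkl","wb"))
s=manip.capture("side"); cv2.imwrite("pics/s9.png",cv2.resize(s["img"][180:260,280:380],None,fx=7,fy=7,interpolation=cv2.INTER_CUBIC))
E
```

```text
t 14.45 p [ 0.4784 -0.1924  0.1594] z [-0.024 -0.006 -1.   ] yyaw 103.9 q [ 0.67  0.55 -0.51  1.87  0.37  0.83  1.78] F [ 0.6 -0.5 -0.5] gap 0.0192
[ 0.12249834 -0.11760139  0.00750252]
```

View pics/w9.png

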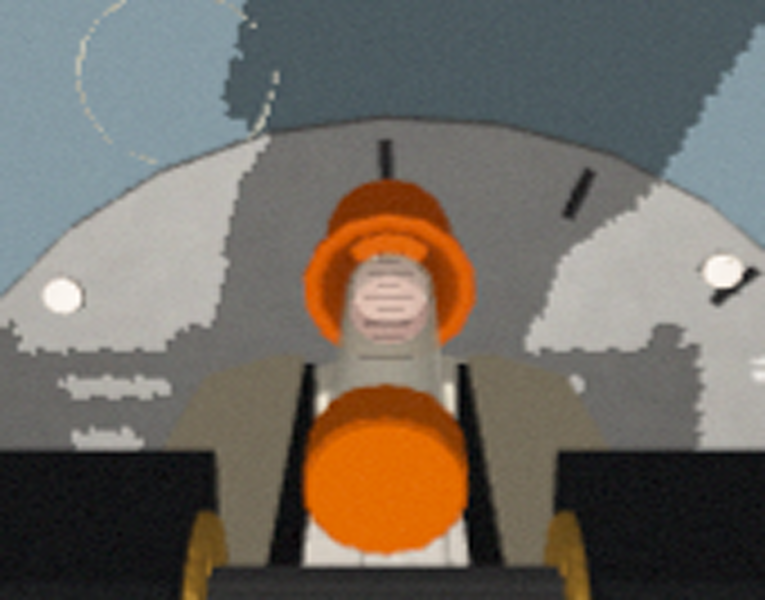

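View pics/s9.png

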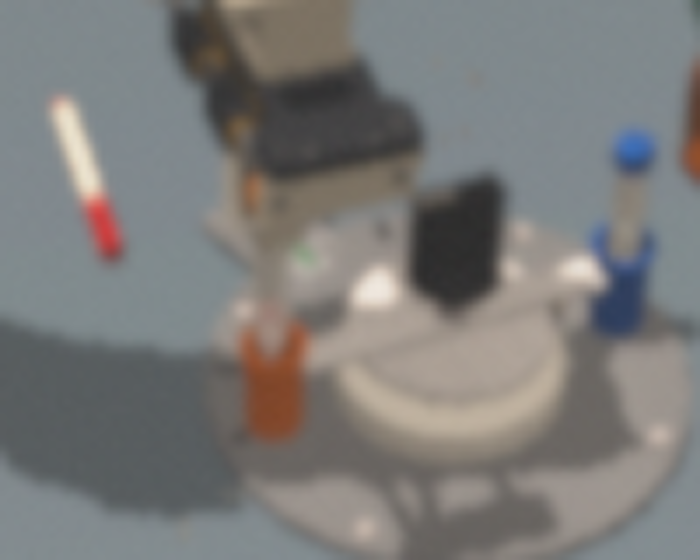

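>>> {"fn": "step_arm", "kwargs": {"linear": [[0,0,0.5],[0,0,0.5],[0,0,0.5],[0,0,0]], "rotation": [[0,0,0],[0,0,0],[0,0,0],[0,0,0]], "grip": [1,1,1,1]}}

```text
clock: 15.05
tool_pos: [0.4777, -0.1925, 0.1438]
tool_rot: [-0.013, -0.121, 0.993, -0.001]
wrist_force: [1.2, -0.5, -0.5]
finger_gap: 0.0193
```

```bash
python3 - <<'E'
from station import manip
from h import *
import pickle
st=manip.observe();show(st);print(st["wrist_torque"])
c=manip.capture("wrist"); cv2.imwrite("pics/w10.png",cv2.resize(c["img"][140:290,230:400],None,fx=4.5,fy=4,interpolation=cv2.INTER_CUBIC))
E
```

```text
t 15.05 p [ 0.4777 -0.1925  0.1438] z [-0.025 -0.006 -1.   ] yyaw 103.9 q [ 0.66  0.57 -0.5   1.89  0.39  0.8   1.76] F [ 1.2 -0.5 -0.5] gap 0.0193
[ 0.15670535 -0.25890768 -0.03751905]
```

View pics/w10.png

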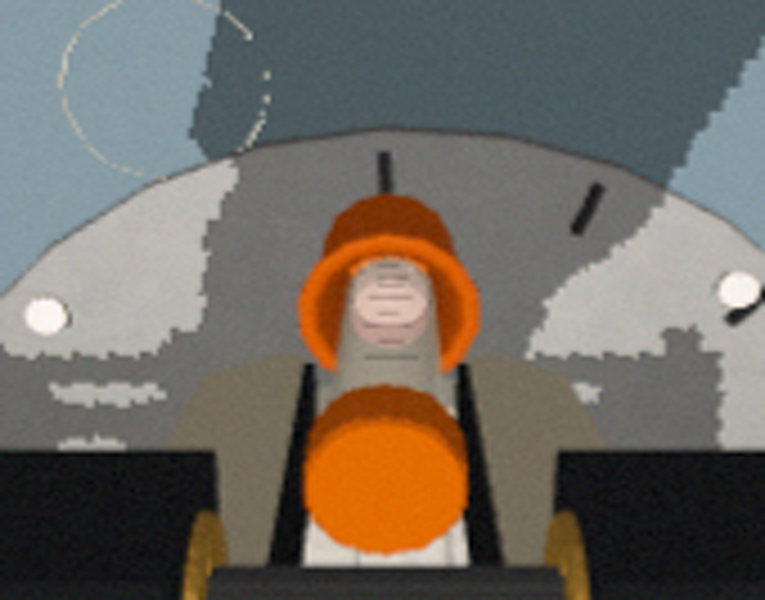

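>>> {"fn": "step_arm", "kwargs": {"linear": [[-0.1,0,0.4],[-0.02,0,0.5],[-0.02,0,0.5],[0,0,0.3],[0,0,0]], "rotation": [[0,0,0],[0,0,0],[0,0,0],[0,0,0],[0,0,0]], "grip": [1,1,1,1,1]}}

```text
clock: 15.72
tool_pos: [0.4787, -0.1923, 0.127]
tool_rot: [-0.012, -0.121, 0.993, -0.001]
wrist_force: [1.0, -1.0, -1.0]
finger_gap: 0.0195
```

```bash
python3 - <<'E'
from station import manip
from h import *
st=manip.observe();show(st);print(st["wrist_torque"])
c=manip.capture("wrist"); cv2.imwrite("pics/w11.png",cv2.resize(c["img"][140:290,230:400],None,fx=4.5,fy=4,interpolation=cv2.INTER_CUBIC))
E
```

```text
t 15.72 p [ 0.4787 -0.1923  0.127 ] z [-0.024 -0.006 -1.   ] yyaw 103.9 q [ 0.65  0.6  -0.48  1.9   0.41  0.76  1.75] F [ 1. -1. -1.] gap 0.0195
[ 0.1439836  -0.26666823  0.0240994 ]
```

View pics/w11.png

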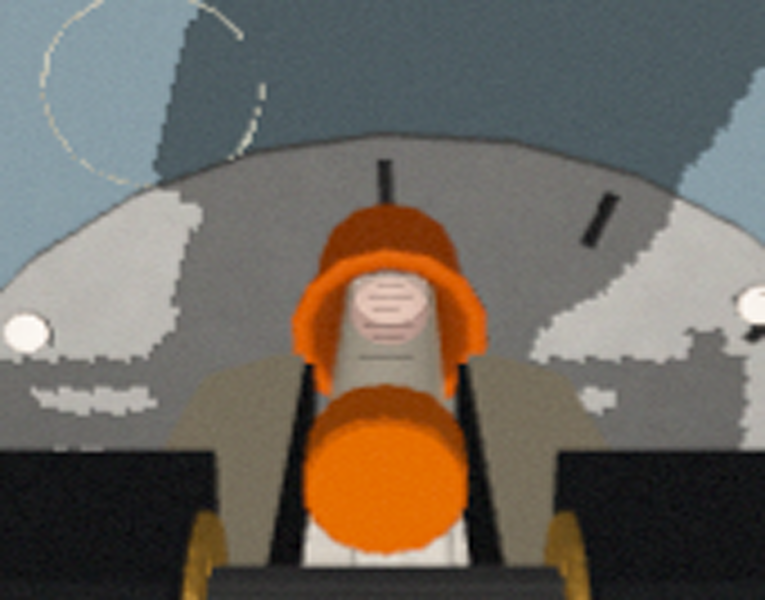

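>>> {"fn": "step_arm", "kwargs": {"linear": [[0,0,0.2],[0,0,0.2],[0,0,0]], "rotation": [[0,0,0],[0,0,0],[0,0,0]], "grip": [1,1,1]}}

```text
clock: 16.15
tool_pos: [0.4787, -0.1924, 0.1232]
tool_rot: [-0.012, -0.121, 0.993, -0.002]
wrist_force: [0.6, -0.3, -0.2]
finger_gap: 0.0192
```

>>> {"fn": "step_arm", "kwargs": {"linear": [[0,0,0.2],[0,0,0]], "rotation": [[0,0,0],[0,0,0]], "grip": [1,1]}}

```text
clock: 16.4
tool_pos: [0.4787, -0.1924, 0.1212]
tool_rot: [-0.012, -0.121, 0.993, -0.002]
wrist_force: [0.6, -0.5, -0.9]
finger_gap: 0.0194
```

>>> {"fn": "step_arm", "kwargs": {"linear": [[0,0,0.2],[0,0,0]], "rotation": [[0,0,0],[0,0,0]], "grip": [1,1]}}

```text
clock: 16.65
tool_pos: [0.4801, -0.1923, 0.1209]
tool_rot: [-0.011, -0.121, 0.993, -0.002]
wrist_force: [-0.1, 0.9, 8.2]
finger_gap: 0.0189
```

>>> {"fn": "step_arm", "kwargs": {"linear": [[0,0,-0.1],[0,0,0],[0,0,0],[0,0,0],[0,0,0],[0,0,0]], "rotation": [[0,0,0],[0,0,0],[0,0,0],[0,0,0],[0,0,0],[0,0,0]], "grip": [1,0.5,0.3,0.2,0.2,0.2]}}

```text
clock: 17.4
tool_pos: [0.4786, -0.1924, 0.1203]
tool_rot: [-0.012, -0.121, 0.993, -0.001]
wrist_force: [0.5, 0.4, 1.1]
finger_gap: 0.0372
```

```bash
python3 - <<'E'
from station import manip
from h import *
st=manip.observe();show(st)
c=manip.capture("wrist"); cv2.imwrite("pics/w12.png",c["img"])
s=manip.capture("side"); cv2.imwrite("pics/s12.png",cv2.resize(s["img"][180:260,280:380],None,fx=7,fy=7,interpolation=cv2.INTER_CUBIC))
E
```

```text
t 17.4 p [ 0.4786 -0.1924  0.1203] z [-0.024 -0.006 -1.   ] yyaw 103.9 q [ 0.65  0.61 -0.48  1.91  0.42  0.74  1.74] F [0.5 0.4 1.1] gap 0.0372
```

View pics/w12.png

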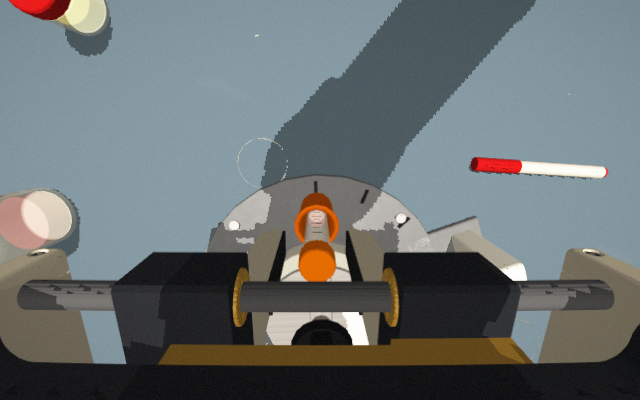

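View pics/s12.png

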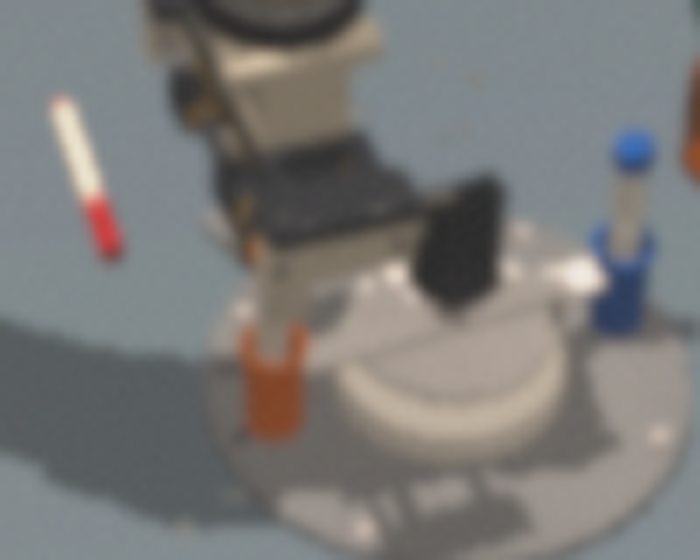

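>>> {"fn": "step_arm", "kwargs": {"linear": [[0,0,0],[0,0,-0.8],[0,0,-2],[0,0,-4],[0,0,-4],[0,0,-4],[-1.0,0,-3],[0,0,0]], "rotation": [[0,0,0],[0,0,0],[0,0,0],[0,0,0],[0,-0.7,0],[0,-0.7,0],[0,0,0],[0,0,0]], "grip": [0,-0.2,-0.3,-0.5,-0.7,-1,-1,-1]}}

```text
clock: 18.5
tool_pos: [0.4932, -0.1888, 0.3012]
tool_rot: [0.003, -0.122, 0.993, -0.001]
wrist_force: [-0.3, 0.3, -0.4]
finger_gap: 0.0927
```

```bash
python3 - <<'E'
from station import manip
from h import *
st=manip.observe();show(st)
plan([.572,-.166,.30],down(106),4,st)
E
```

```text
t 18.5 p [ 0.4932 -0.1888  0.3012] z [ 0.006 -0.002 -1.   ] yyaw 104.0 q [ 0.73  0.41 -0.59  1.66  0.25  1.14  1.89] F [-0.3  0.3 -0.4] gap 0.0927
lin [[-2.05, 0.08, 0.04], [-2.05, 0.06, 0.04], [-2.05, 0.04, 0.03], [-2.05, 0.02, 0.03]] 
rot [[-0.05, 0.08, -0.51], [-0.05, 0.08, -0.51], [-0.05, 0.08, -0.51], [-0.05, 0.08, -0.51]]
```

>>> {"fn": "step_arm", "kwargs": {"linear": [[-2.05,0.08,0],[-2.05,0.06,0],[-2.05,0.04,0],[-2.05,0.02,0],[0,0,0],[0,0,0],[0,0,0]], "rotation": [[0,0.1,-0.5],[0,0.1,-0.5],[0,0.1,-0.5],[0,0.1,-0.5],[0,0,0],[0,0,0],[0,0,0]], "grip": [-1,-1,-1,-1,-1,-1,-1]}}

```text
clock: 19.38
tool_pos: [0.5694, -0.1671, 0.298]
tool_rot: [-0.004, -0.138, 0.99, -0.001]
wrist_force: [-0.3, 0.1, 0.1]
finger_gap: 0.0931
```

```bash
python3 - <<'E'
from station import manip
from h import *
import pickle
np.set_printoptions(precision=4,suppress=True)
st=manip.observe();show(st)
c=manip.capture("wrist"); cv2.imwrite("pics/w13.png",c["img"]); pickle.dump((st,c),open("w13.pkl","wb"))
s=manip.capture("side"); cv2.imwrite("pics/s13.png",cv2.resize(s["img"][180:260,280:380],None,fx=7,fy=7,interpolation=cv2.INTER_CUBIC))
for o,z in (("knob_grip",.121),("indexer",0),("sample_tube",.017)):
    print(o,[(px(d),onz(c,px(d),z,st)[:2],round(d["conf"],2)) for d in manip.spot_point(o,c)[:2]])
big=cv2.resize(c["img"][70:240,230:410],None,fx=4.2,fy=4.2,interpolation=cv2.INTER_CUBIC);cv2.imwrite("pics/w13c.png",big)
E
```

```text
t 19.38 p [ 0.5694 -0.1671  0.298 ] z [-0.008 -0.003 -1.   ] yyaw 105.9 q [ 0.59  0.53 -0.58  1.48  0.3   1.23  1.83] F [-0.3  0.1  0.1] gap 0.0931
knob_grip [(array([316.288, 193.12 ]), array([ 0.5763, -0.1628]), 0.97)]
indexer [(array([318.784, 172.6  ]), array([ 0.5712, -0.1598]), 0.9)]
sample_tube [(array([315.584, 107.2  ]), array([ 0.4788, -0.1914]), 0.5)]
```

View pics/w13c.png

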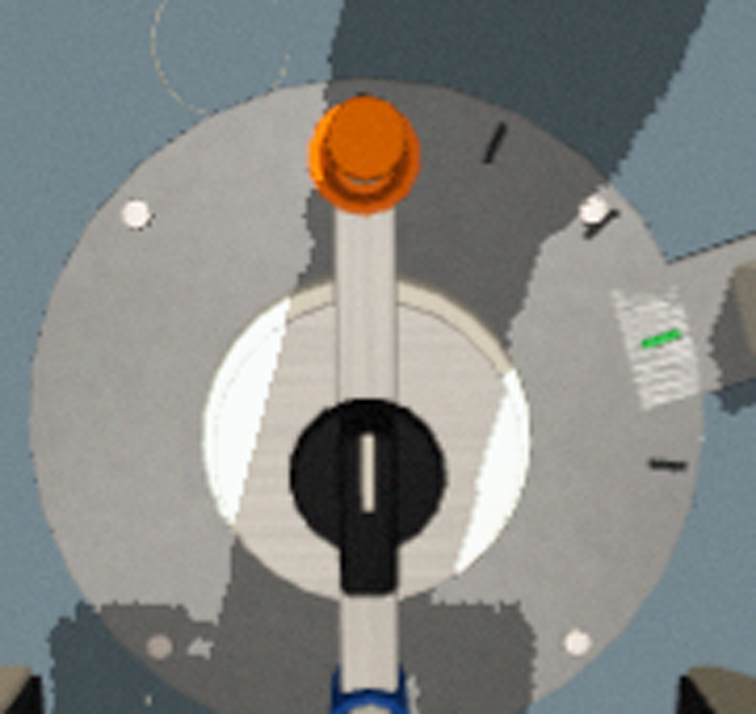

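View pics/s13.png

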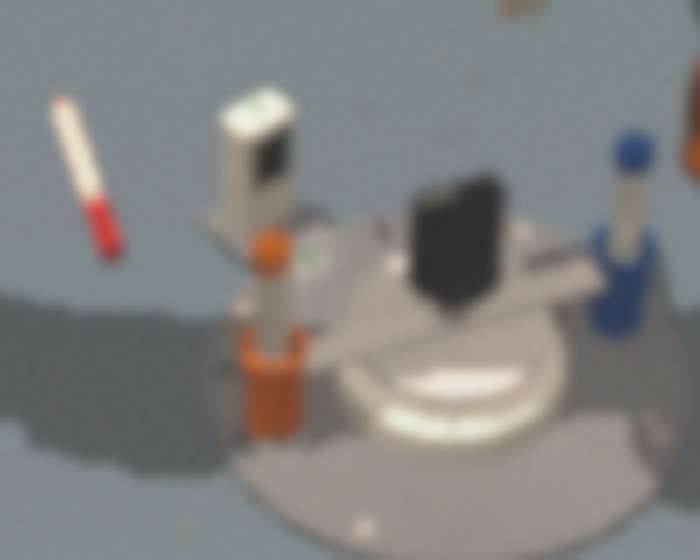

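```bash
python3 - <<'E'
from station import manip
from h import *
st=manip.observe();show(st)
plan([.5714,-.1659,.165],down(105.9),4,st)
E
```

```text
t 19.62 p [ 0.57   -0.1668  0.2983] z [-0.007 -0.002 -1.   ] yyaw 105.9 q [ 0.59  0.53 -0.58  1.48  0.3   1.23  1.83] F [ 0.2 -0.3  0.2] gap 0.0931
lin [[-0.06, 0.01, 3.33], [-0.06, 0.01, 3.33], [-0.05, 0.01, 3.33], [-0.04, 0.01, 3.33]] 
rot [[0.0, -0.1, 0.0], [0.0, -0.1, 0.0], [0.0, -0.1, 0.0], [0.0, -0.1, 0.0]]
```

>>> {"fn": "step_arm", "kwargs": {"linear": [[-0.06,0,3.3],[-0.06,0,3.3],[-0.05,0,3.3],[-0.04,0,3.3],[0,0,0],[0,0,0]], "rotation": [[0,-0.1,0],[0,-0.1,0],[0,-0.1,0],[0,-0.1,0],[0,0,0],[0,0,0]], "grip": [-1,-1,-1,-1,-1,-1]}}

```text
clock: 20.38
tool_pos: [0.5727, -0.1661, 0.1674]
tool_rot: [0.001, -0.138, 0.99, -0.0]
wrist_force: [0.1, -1.3, -0.8]
finger_gap: 0.093
```

```bash
python3 - <<'E'
from station import manip
from h import *
st=manip.observe();show(st)
c=manip.capture("wrist"); cv2.imwrite("pics/w14.png",c["img"])
print(proj(c,[[.5714,-.1659,.136],[.5714-.095*.962,-.1659-.095*.274,.135]],st))
E
```

```text
t 20.38 p [ 0.5727 -0.1661  0.1674] z [ 0.002 -0.    -1.   ] yyaw 105.9 q [ 0.57  0.65 -0.53  1.66  0.39  0.94  1.74] F [ 0.1 -1.3 -0.8] gap 0.093
[[314.50938656 229.93869379]
 [314.49162395  79.64784674]]
```

View pics/w14.png

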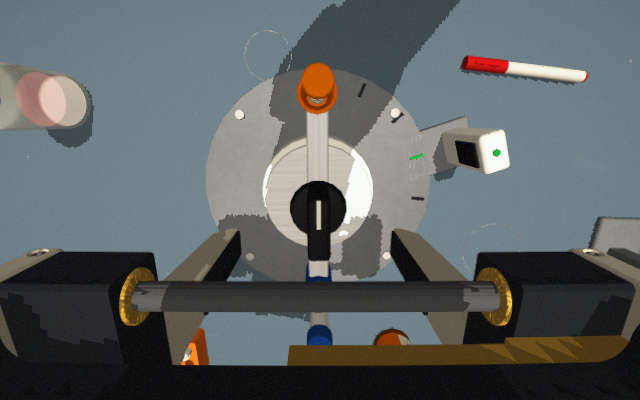

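>>> {"fn": "step_arm", "kwargs": {"linear": [[0,0.15,1.5],[0,0,1.8],[0,0,1.8],[0,0,0],[0,0,0]], "rotation": [[0,0,0],[0,0,0],[0,0,0],[0,0,0],[0,0,0]], "grip": [-1,-1,-1,-1,-1]}}

```text
clock: 21.05
tool_pos: [0.5716, -0.1646, 0.115]
tool_rot: [-0.0, -0.138, 0.99, 0.0]
wrist_force: [1.0, -0.1, 0.3]
finger_gap: 0.0928
```

```bash
python3 - <<'E'
from station import manip
from h import *
st=manip.observe();show(st)
c=manip.capture("wrist"); cv2.imwrite("pics/w15.png",c["img"])
E
```

```text
t 21.05 p [ 0.5716 -0.1646  0.115 ] z [-0.  0. -1.] yyaw 105.9 q [ 0.54  0.71 -0.49  1.71  0.43  0.83  1.7 ] F [ 1.  -0.1  0.3] gap 0.0928
```

View pics/w15.png

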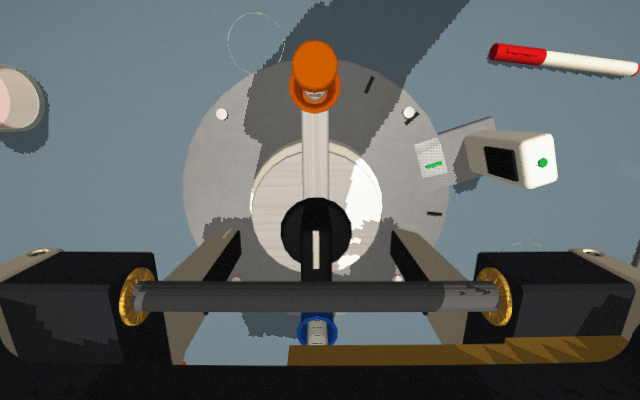

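>>> {"fn": "step_arm", "kwargs": {"linear": [[0,0,0],[0,0,0],[0,0,0],[0,0,0],[0,0,0],[0,0,0],[0,0,0],[0,0,0]], "rotation": [[0,0,0],[0,0,0],[0,0,0],[0,0,0],[0,0,0],[0,0,0],[0,0,0],[0,0,0]], "grip": [-0.5,0,0.3,0.6,1,1,1,1]}}

```text
clock: 22.1
tool_pos: [0.5713, -0.1646, 0.1151]
tool_rot: [-0.0, -0.138, 0.99, 0.0]
wrist_force: [-0.2, -0.0, -0.7]
finger_gap: 0.0172
```

>>> {"fn": "step_arm", "kwargs": {"linear": [[0,0,0],[0,0,0],[0,0,0]], "rotation": [[0,0,0],[0,0,0],[0,0,0]], "grip": [1,1,1]}}

```text
clock: 22.48
tool_pos: [0.5712, -0.1644, 0.115]
tool_rot: [-0.0, -0.139, 0.99, 0.0]
wrist_force: [-0.5, 1.5, 0.1]
finger_gap: 0.0157
```

```bash
python3 - <<'E'
from station import manip
from h import *
st=manip.observe();show(st);print(st["wrist_torque"])
E
```

```text
t 22.48 p [ 0.5712 -0.1644  0.115 ] z [-0.001  0.    -1.   ] yyaw 105.9 q [ 0.54  0.71 -0.49  1.71  0.43  0.83  1.7 ] F [-0.5  1.5  0.1] gap 0.0157
[0.23410811 0.07456006 0.0873605 ]
```

>>> {"fn": "step_arm", "kwargs": {"linear": [[0,0,0],[0,0,0],[0,0,0],[0,0,0],[0,0,0],[0,0,0],[0,0,0]], "rotation": [[0,0,3],[0,0,4],[0,0,4],[0,0,4],[0,0,4],[0,0,4],[0,0,2]], "grip": [1,1,1,1,1,1,1]}}

```text
clock: 23.35
tool_pos: [0.5712, -0.1639, 0.1151]
tool_rot: [-0.0, 0.079, 0.997, 0.0]
wrist_force: [-0.6, 1.8, -0.1]
finger_gap: 0.016
```

```bash
python3 - <<'E'
from station import manip
from h import *
st=manip.observe();show(st);print(st["wrist_torque"])
c=manip.capture("wrist"); cv2.imwrite("pics/w16.png",c["img"])
E
```

```text
t 23.35 p [ 0.5712 -0.1639  0.1151] z [-0.001  0.001 -1.   ] yyaw 80.9 q [ 0.47  0.69 -0.37  1.71  0.33  0.8   1.36] F [-0.6  1.8 -0.1] gap 0.016
[0.32878648 0.1264467  0.09911167]
```

View pics/w16.png

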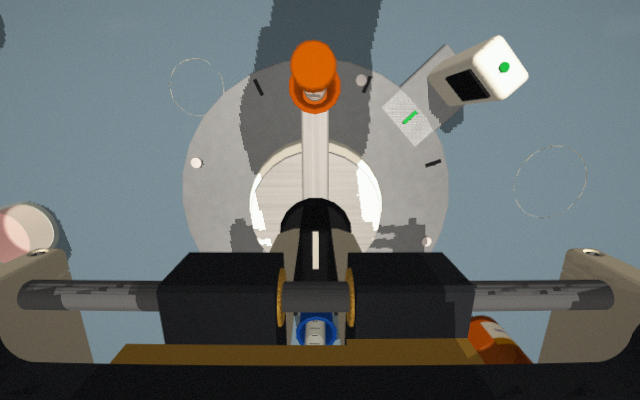

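>>> {"fn": "step_arm", "kwargs": {"linear": [[0,0,0],[0,0,0],[0,0,0],[0,0,0],[0,0,0],[0,0,0],[0,0,0],[0,0,0]], "rotation": [[0,0,3],[0,0,4],[0,0,4],[0,0,4],[0,0,4],[0,0,4],[0,0,2],[0,0,0]], "grip": [1,1,1,1,1,1,1,1]}}

```text
clock: 24.4
tool_pos: [0.5714, -0.1636, 0.115]
tool_rot: [-0.0, 0.292, 0.956, 0.001]
wrist_force: [-0.7, 3.1, 0.1]
finger_gap: 0.0158
```

>>> {"fn": "step_arm", "kwargs": {"linear": [[0,0,0],[0,0,0],[0,0,0],[0,0,0],[0,0,0],[0,0,0],[0,0,0],[0,0,0]], "rotation": [[0,0,3],[0,0,4],[0,0,4],[0,0,4],[0,0,4],[0,0,2],[0,0,1],[0,0,0]], "grip": [1,1,1,1,1,1,1,1]}}

```text
clock: 25.4
tool_pos: [0.5716, -0.1633, 0.115]
tool_rot: [-0.0, 0.469, 0.883, 0.001]
wrist_force: [0.2, 5.0, 0.1]
finger_gap: 0.0157
```

```bash
python3 - <<'E'
from station import manip
from h import *
import pickle
st=manip.observe();show(st);print(st["wrist_torque"])
c=manip.capture("wrist"); cv2.imwrite("pics/w17.png",c["img"]);pickle.dump((st,c),open("w17.pkl","wb"))
s=manip.capture("side"); cv2.imwrite("pics/s17.png",cv2.resize(s["img"][160:260,280:400],None,fx=6,fy=6,interpolation=cv2.INTER_CUBIC))
E
```

```text
t 25.4 p [ 0.5716 -0.1633  0.115 ] z [ 0.     0.002 -1.   ] yyaw 34.0 q [ 0.33  0.67 -0.14  1.72  0.12  0.77  0.72] F [0.2 5.  0.1] gap 0.0157
[ 0.96573064 -0.02642338  0.15800586]
```

View pics/w17.png

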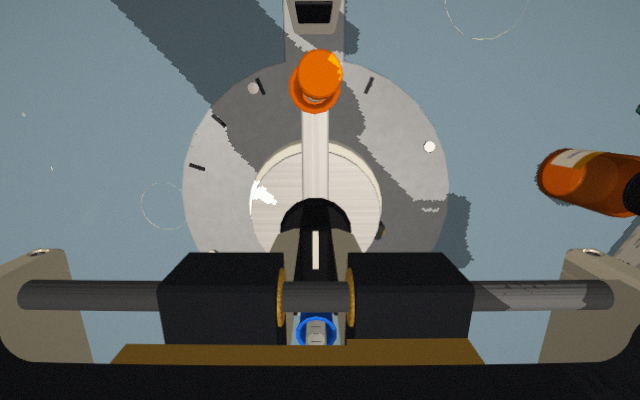

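View pics/s17.png

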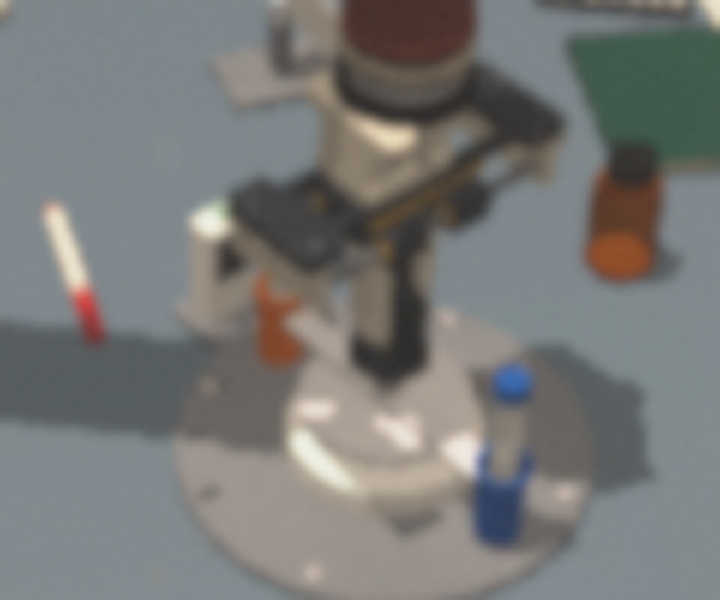

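>>> {"fn": "step_arm", "kwargs": {"linear": [[0,0,0],[0,0,0],[0,0,0],[0,0,0]], "rotation": [[0,0,0],[0,0,0],[0,0,0],[0,0,0]], "grip": [1,1,1,1]}}

```text
clock: 26.0
tool_pos: [0.5716, -0.1633, 0.115]
tool_rot: [-0.0, 0.469, 0.883, 0.001]
wrist_force: [0.4, 5.5, 0.1]
finger_gap: 0.0157
```

```bash
python3 - <<'E'
from station import manip
from h import *
import pickle
st=manip.observe();show(st)
c=manip.capture("wrist"); cv2.imwrite("pics/w18.png",cv2.resize(c["img"][0:270,220:420],None,fx=3,fy=2.2,interpolation=cv2.INTER_CUBIC))
E
```

```text
t 26.0 p [ 0.5716 -0.1633  0.115 ] z [ 0.     0.002 -1.   ] yyaw 34.0 q [ 0.33  0.67 -0.14  1.72  0.12  0.77  0.72] F [0.4 5.5 0.1] gap 0.0157
```

View pics/w18.png

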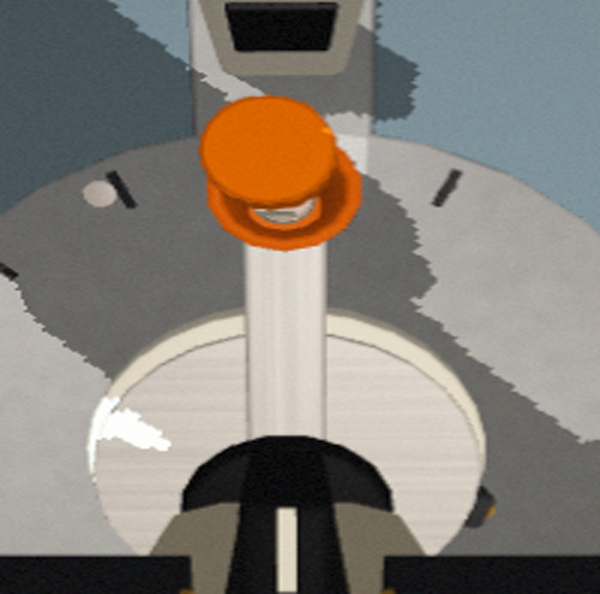

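```bash
python3 -c "
from station import manip
from h import *
show(manip.observe());print(manip.job_done())"
```

```text
t 26.05 p [ 0.5716 -0.1633  0.115 ] z [ 0.     0.002 -1.   ] yyaw 34.0 q [ 0.33  0.67 -0.14  1.72  0.12  0.77  0.72] F [-0.4  5.6 -0.2] gap 0.0159
the job is handed in; nothing more can be done
None
```

I put the orange-capped tube upright in the orange cup and let go of it. I then turned the knob clockwise to the third stop and handed the job in at 26 s, still gripping the knob. No verdict was reported.

- **Tube placement:** Floor contact came at the tool height I expected (8 N at 0.121 m). After I let go, the wrist and side pictures showed the tube upright in its cup, at about the same height as the blue tube.
- **Knob:** The tool turned from 105.9° to 34.0°, which is 71.9° or about 1.255 rad. The fingers were closed to 15.8 mm on the 16 mm bar, and the bar stayed lined up with the gripper in the pictures, so I saw no slip. The cup stands in front of the reading head. The turntable angle comes from the tool, as I had no direct reading of it.
- **Other things:** The blue tube still stood in its cup. I saw no bystander displaced in the pictures I viewed, but I did not measure this.

**What disagreed or is less certain:**
- The wrist camera showed a sideways bias of 1–2 mm, so I lined up the cup and the bar by comparing them with the fingers in the picture.
- The orange tube rocks a little within the cup's play: its cap moved about 4–5 mm between the last two pictures. By the bore's play that is at most about 4° (0.07 rad) of tilt, inside the limit, but I did not measure the final tilt or confirm that it had stopped.
- A steady sideways force of about 5.5 N remained on the wrist while holding the knob.

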